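# Stack two sawn boards in stickers to dry

## Robot

A 6-joint arm with a two-finger parallel gripper is mounted at the origin on the work surface. World frame = base frame: x ahead of the robot, y to its left, z up, the work surface at z = 0. Lengths are in m, angles in rad, forces in N, time in s.
With the tool pointing down it reaches from about 0.35 to 0.975 m from the base axis. Payload 4.9 kg.
Tool frame: the origin (TCP) lies midway between the tips of the shut fingers; the grasp point (between the pads) lies 19 mm behind it; x points along the fingers, y is the direction in which the jaws open and shut, and the axes are right-handed (so a half turn about x gives the same grasp; the last joint's range is limited). The gripper opens to 85 mm and grips with 20 to 120 N. Pads are 22 mm wide; open, the fingers measure 114 mm over their backs; the gripper's body (76 mm by 85 mm) begins 54 mm behind the grasp point. The pads swing forward as they close: fully open they stand 13 mm farther back than shut.
Start: joints at [1.102, 0.053, 1.613, -0, 1.476, -0.119], TCP at [0.214, 0.587, 0.231] pointing down, gripper open.
Joint ranges: [-3.01, 3.01], [-1.01, 2.22], [0.06, 2.58], [-1.02, 4.17], [0.09, 2.62], [-3.14, 3.14]. Speed limits (rad/s): [2.57, 2.57, 3.14, 3.14, 3.14, 3.14].

## Interface

Orientations are given as a rotation vector (axis times angle).
In Python, from station import ctrl gives the robot as it stands.
- The arm moves only by the shell command python3 -m handwheel 'ROWS' [FORCE]. ROWS is JSON, a list of rows, each a list of 3 entries, a list of its own where there are three numbers: the finger opening in m, from 0 to 0.0854, then the shift along the tool's x, y, z in m, then the turn, a rotation vector about the tool's x, y, z in degrees. In form: [[claw, [dx, dy, dz], [ax, ay, az]], ...]. A call has 1 to 10 rows; each row shifts and turns the commanded pose from where the row before left it, along the tool's axes as they then stand; what a row does not reach is not made up. A row lasts 1/12 s, in which the tool goes at most 41.7 mm and 7.16 degrees, less where a joint would pass 70% of its speed; a pose out of reach is approached as far as the arm can. A call with a gripper value outside its range is refused whole. The fingers move at their own pace and stop on an object; FORCE is the grip in N (left out, the last holds). Time passes only in rows, so rows that do not move let the fingers close. It gives the time, the measured TCP pose, the force and the opening at its end, in the units of the state.
- ctrl.get_obs(): the state, without advancing time (a new reading comes with each control period).
- ctrl.get_image(name): name is "scene" or "top" or "wrist"; returns the picture (480x640x3 uint8, red, green, blue); there is no depth.
- ctrl.camera_params(name): a dict with "vertical_fov" (degrees; the focal length in pixels is half the picture's height over the tangent of half this angle, whatever the lens; pixels are square), "cx", "cy" (the principal point, pixels), "rvec" (rotation vector, rad) and "tvec" (3), from world to camera coordinates, as OpenCV has them; the wrist camera has in their place "T_tool_cam" (4x4, takes a point from camera to tool coordinates, whose origin is the TCP and whose axes are the tool frame's). Camera axes: x right, y down, z forward; pixel columns grow to the right and rows downward; lengths in m; the calibration is good to about 2 mm. A picture is of the moment at which its call begins: read the wrist's pose just before it. camera_params takes no time and is no camera call.
- ctrl.finish_job(): hands the job in, once; it reports no verdict.
Trained networks look in the newest picture that a camera, given by its name, has taken for a name from the list of things; names that differ only in an ending like _2 or _b are one class to them, and where a whole thing is asked for, a point or a joint stands for the part that bears it (a point fixed in the world has none). Each returns a list of dicts, best first, with "score" (0 to 1); they miss things now and then, are a little off and sometimes report something else, mostly with a low value. They report only what shows in the picture. A call takes as long as a camera call. They do not tell look-alikes from the thing itself.
- ctrl.look_for(thing, camera): "box" ([centre column, centre row, width, height] in pixels, round what is visible of it).
- ctrl.silhouettes(thing, camera): "mask" (480x640 bool, what is visible of it) and "box" ([centre column, centre row, width, height] in pixels, round what is visible of it).
- ctrl.tip_of(thing, camera): "centre" ([row, column] in pixels: a listed point, or the origin of a listed thing).
The state is a dict: "t": time; "q": joint angles; "dq": joint speeds; "effort": joint torques, N m; "tool_pos": TCP position; "tool_rot": TCP orientation; "contact_force": force on the tool from outside, world axes, zero at the start; "wrist_torque": the same for the moment, N m; "opening": finger opening in m.
Only numpy, scipy, OpenCV 4.12 (cv2) and the standard library are available. Lean on these libraries where they do the work, as an engineer would, in place of code of your own. Each camera call takes 0.05 s, during which the arm holds its last target.

## Task

Stack the two sawn boards to dry on the pair of bearers: the wide board centred across both bearers, then one sticker across it directly above each bearer and in line with it, then the narrow board on the stickers, centred straight above the wide board, and the steel weight upright on the middle of the narrow board. Let go of everything, and leave the clamp, the try square and the glue bottle where they are.

Things in the scene. Friction and masses are not known exactly. Their poses are not given: they have to be found in the camera images.
- bearer_left_top (a point): left one (towards +y) of two equal dark wooden bearers fixed to the bench, parallel and level, 150 mm apart centre to centre; each is 130 long (its x) x 45 wide (its y) x 34 high. The point is the centre of its top face, 34 mm above the bench; the other bearer lies towards this one's -y
- bearer_right_top (a point): right one (towards -y) of the two fixed bearers, same size and direction; the point is the centre of its top face
- wide_board_center (a point): wide sawn board, loose, lying flat on the bench: 240 long (its x) x 66 wide (its y) x 25 thick, mid-brown wood with white-sealed ends, about 0.27 kg. The point is its centre, half-way up
- narrow_board_center (a point): narrow sawn board, loose, lying flat on the bench: 240 long (its x) x 44 wide (its y) x 25 thick, same wood and white-sealed ends, about 0.18 kg. The point is its centre, half-way up
- sticker1_center (a point): sticker (spacer stick), loose, lying on the bench: 120 long (its x) x 20 wide x 20 high, plain stick of the same mid-brown wood, 30 g. The point is its centre. The two stickers are alike; either may go over either bearer
- sticker2_center (a point): the other sticker, same size; the point is its centre
- weight_handle (a point): steel weight, loose, standing on the bench, about 0.8 kg: block 64 long (its x) x 44 wide x 36 high with a welded handle of 10 mm round bar arched over it along x. The point is the middle of the handle's level top bar, on the bar's axis, 70 mm above the weight's underside and over the block's centre; the straight bar is 40 mm long, with 29 mm of free height under it; pinch it across y
- clamp_bar (a point): bystander: F-clamp lying on its side, 300 mm bar along its x, 28 mm high; the point is on the middle of the bar. Leave it where it is
- square_stock (a point): bystander: joiner's try square lying flat, dark wooden stock 110 mm along its y, steel blade 150 mm towards its +x; the point is the centre of the stock. Leave it where it is
- glue_center (a point): bystander: white glue bottle standing upright, 64 mm across, 170 mm high; the point is its centre. Leave it where it is
Mind the look-alikes: they are no part of the job. Leave any pink look-alike of the part that bears sticker1_center alone.

How it is judged:
At the end, for the whole second after the job is handed in: Wide board on both bearers, stickers on it over the bearers, narrow board on them, weight upright on top; each centre within 12 mm (15 mm along the bearers for stickers, along the boards for the wide one, 15 mm for narrow board and weight), parallel within 0.15 rad (narrow 0.12); at rest (x of wide_board_center in the frame of bearer_left_top between -0.012 and 0.012 m and y of wide_board_center in the frame of bearer_left_top between -0.09 and -0.06 m and height (world z) of wide_board_center between 0.0425 and 0.0505 m and angle between the x axis of wide_board_center and the y axis of bearer_left_top, either way round below 0.15 rad and ((x of sticker1_center in the frame of bearer_left_top between -0.015 and 0.015 m and y of sticker1_center in the frame of bearer_left_top between -0.012 and 0.012 m and height (world z) of sticker1_center between 0.064 and 0.074 m and angle between the x axis of sticker1_center and the x axis of bearer_left_top, either way round below 0.15 rad and x of sticker2_center in the frame of bearer_right_top between -0.015 and 0.015 m and y of sticker2_center in the frame of bearer_right_top between -0.012 and 0.012 m and height (world z) of sticker2_center between 0.064 and 0.074 m and angle between the x axis of sticker2_center and the x axis of bearer_right_top, either way round below 0.15 rad) or (x of sticker1_center in the frame of bearer_right_top between -0.015 and 0.015 m and y of sticker1_center in the frame of bearer_right_top between -0.012 and 0.012 m and height (world z) of sticker1_center between 0.064 and 0.074 m and angle between the x axis of sticker1_center and the x axis of bearer_right_top, either way round below 0.15 rad and x of sticker2_center in the frame of bearer_left_top between -0.015 and 0.015 m and y of sticker2_center in the frame of bearer_left_top between -0.012 and 0.012 m and height (world z) of sticker2_center between 0.064 and 0.074 m and angle between the x axis of sticker2_center and the x axis of bearer_left_top, either way round below 0.15 rad)) and horizontal distance between narrow_board_center and wide_board_center below 0.015 m and height (world z) of narrow_board_center between 0.0865 and 0.0965 m and angle between the x axis of narrow_board_center and the x axis of wide_board_center, either way round below 0.12 rad and horizontal distance between weight_handle and narrow_board_center below 0.015 m and height (world z) of weight_handle between 0.168 and 0.18 m and angle between weight_handle's own z axis and vertical below 0.08 rad and linear speed of each of wide_board, sticker1, sticker2, narrow_board, weight below 0.02 m/s); the robot touches nothing.
It fails at once if the clamp was moved more than 30 mm (distance of clamp_bar from where it was at the start of the episode above 0.03 m).
It fails at once if the try square was moved more than 30 mm (distance of square_stock from where it was at the start of the episode above 0.03 m).
It fails at once if the glue bottle was moved more than 30 mm (distance of glue_center from where it was at the start of the episode above 0.03 m).
It also fails if it takes over 131 s, if anything falls off the work surface, if the arm or the gripper's body presses on something with over 40 N, if the wrist force passes 120 N, or if a joint passes its speed limit or range.

## Working session

There is one attempt and no reset: what is moved stays moved. The work goes in short steps, Python scripts to look and compute and a shell command to move; the robot and the scene stay as the last step left them, time stands still between calls to the robot, and variables do not carry over. Pictures are saved under pics/ and viewed, and the job is handed in when it is done.

```bash
ls; mkdir -p pics; python3 - <<'E'
from station import ctrl
import cv2
o=ctrl.get_obs();print(o)
for n in("scene","top","wrist"):
    im=ctrl.get_image(n);cv2.imwrite(f"pics/{n}0.png",im[:,:,::-1]);p=ctrl.camera_params(n);print(n,p)
E
```

```text
pics
{'t': 0.0, 'q': array([ 1.10201690e+00,  5.33907044e-02,  1.61424369e+00, -3.18239367e-05,
        1.47597505e+00, -1.19002740e-01]), 'dq': array([-0.00156761,  0.00191864,  0.00037857,  0.00094097, -0.00084228,
        0.00083612]), 'effort': array([ 1.53867841e-03, -3.93688703e+01, -3.70176816e+01, -9.16122508e-05,
        7.14539085e-03,  5.26684616e-06]), 'tool_pos': array([0.21391852, 0.586617  , 0.23007207]), 'tool_rot': array([ 0.27294928,  1.55387007, -0.27600884]), 'contact_force': array([-0.31533416,  0.00072023, -0.22073106]), 'wrist_torque': array([-0.02514114,  0.00339863,  0.00310631]), 'opening': 0.08564886825618097}
scene {'vertical_fov': 45.760382046571394, 'cx': 328.17073382095185, 'cy': 242.31187240616734, 'rvec': array([ 2.25022668,  1.0539434 , -0.37299871]), 'tvec': array([-0.36274843, -0.30169251,  1.54488435])}
top {'vertical_fov': 43.53323412550867, 'cx': 318.4175216121913, 'cy': 239.3145212924661, 'rvec': array([ 2.17669385, -2.17251714,  0.10595881]), 'tvec': array([-0.02944599,  0.60329701,  1.46852513])}
wrist {'vertical_fov': 65.50798048071823, 'cx': 320.93194424642263, 'cy': 237.54303858687823, 'T_tool_cam': array([[ 4.11317937e-05, -2.83622725e-01,  9.58935946e-01,
        -1.41740715e-01],
       [ 9.99999924e-01,  3.84184150e-04,  7.07362836e-05,
        -1.19274416e-03],
       [-3.88470409e-04,  9.58935870e-01,  2.83622719e-01,
        -7.16169510e-02],
       [ 0.00000000e+00,  0.00000000e+00,  0.00000000e+00,
         1.00000000e+00]])}
```

View pics/top0.png

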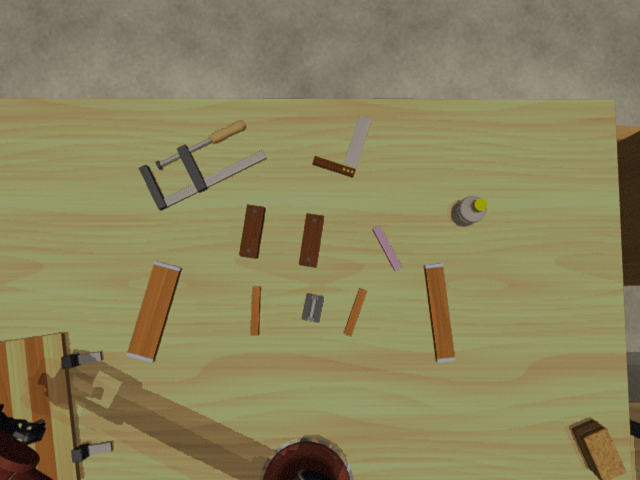

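View pics/scene0.png

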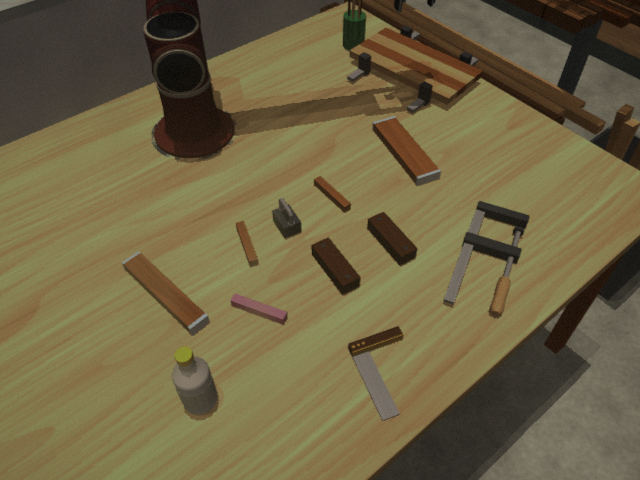

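View pics/wrist0.png

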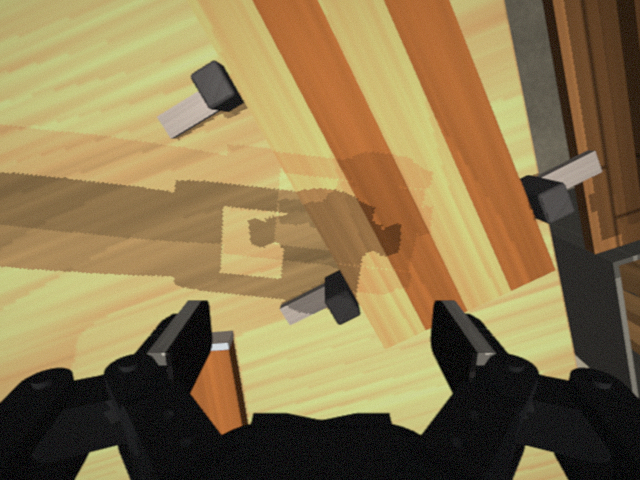

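Top view: the wide board is at (154,311) and the narrow board at (440,312). The brown stickers are at (255,311) and (355,312), with a pink look-alike at (387,248) to leave alone. The weight is at (313,308) and the bearers at (252,231) and (312,240). The clamp, square and bottle are further away.

I'll fit box models to the masks in both fixed cameras.

```bash
cat > h.py <<'E'
from station import ctrl
import numpy as np, cv2
from scipy.optimize import minimize
from scipy.spatial.transform import Rotation as R
def K(p):
    f=240/np.tan(np.radians(p['vertical_fov'])/2);return np.array([[f,0,p['cx']],[0,f,p['cy']],[0,0,1.]])
def cam(n,obs=None):
    p=ctrl.camera_params(n)
    if n=='wrist':
        T=np.eye(4);T[:3,:3]=R.from_rotvec(obs['tool_rot']).as_matrix();T[:3,3]=obs['tool_pos']
        M=np.linalg.inv(T@p['T_tool_cam']);return K(p),cv2.Rodrigues(M[:3,:3])[0],M[:3,3]
    return K(p),np.array(p['rvec']),np.array(p['tvec'])
def proj(c,P): return cv2.projectPoints(np.asarray(P,float).reshape(-1,3),c[1],c[2],c[0],None)[0][:,0]
def unproj(c,uv,z):
    Rm=cv2.Rodrigues(c[1])[0];C=-Rm.T@c[2]
    d=Rm.T@np.linalg.inv(c[0])@np.array([uv[0],uv[1],1.]);return C+d*(z-C[2])/d[2]
def box(x,y,yaw,L,W,z0,z1):
    c,s=np.cos(yaw),np.sin(yaw)
    return np.array([[x+c*a-s*b,y+s*a+c*b,z] for a in(-L/2,L/2) for b in(-W/2,W/2) for z in(z0,z1)])
def hullmask(c,P,S=4):
    m=np.zeros((480*S,640*S),np.uint8);h=cv2.convexHull(proj(c,P).astype(np.float32))[:,0]
    cv2.fillConvexPoly(m,np.round((h+.5)*S*16-8).astype(np.int32),1,shift=4);return cv2.resize(m.astype(np.float32),(640,480),interpolation=cv2.INTER_AREA)
def fit(views,L,W,z0,z1,init):
    def cost(v):
        t=0
        for c,m in views:
            h=hullmask(c,box(v[0]/100,v[1]/100,v[2]/10,L,W,z0,z1),2);t+=1-np.minimum(h,m).sum()/np.maximum(h,m).sum()
        return t/len(views)
    x0=np.array([init[0]*100,init[1]*100,init[2]*10])
    best=None
    for k in range(2):
        r=minimize(cost,x0,method='Nelder-Mead',options=dict(initial_simplex=x0+np.vstack([np.zeros(3),np.eye(3)*[1,1,1]]),xatol=.01,fatol=1e-4));x0=r.x
    return r.x/[100,100,10],r.fun
E
python3 - <<'E'
from h import *
ct,cs=cam('top'),cam('scene')
ctrl.get_image('top');ctrl.get_image('scene')
spec={'bearer_left_top':(.13,.045,0,.034,(252,231),0),'bearer_right_top':(.13,.045,0,.034,(312,240),0),
'wide_board_center':(.24,.066,0,.025,(154,311),0),'narrow_board_center':(.24,.044,0,.025,(440,312),0),
'sticker1_center':(.12,.02,0,.02,(255,311),0),'sticker2_center':(.12,.02,0,.02,(355,312),0),'weight_handle':(.064,.044,0,.036,(313,308),0)}
for n,(L,W,z0,z1,px,_) in spec.items():
    g=unproj(ct,px,z1)
    for cn,c in(('top',ct),('scene',cs)):
        uv=proj(c,g)[0]
        try: d=ctrl.silhouettes(n,cn)
        except Exception as e: print(n,e);break
        d=[e for e in d if e['score']>.2]
        print(n,cn,[(round(e['score'],2),[round(float(x)) for x in e['box']]) for e in d])
        if not d: continue
        e=min(d,key=lambda e:np.hypot(e['box'][0]-uv[0],e['box'][1]-uv[1]))
        m=e['mask'].astype(np.float32)
        if n!='weight_handle':
            best=min((fit([(c,m)],L,W,z0,z1,(g[0],g[1],a)) for a in(-.35,0,.35)),key=lambda r:r[1])
            print('   ',best[0].round(4),round(best[1],3))
        else:
            print(ctrl.tip_of(n,cn)[:2])
E
```

```text
bearer_left_top top [(0.92, [253, 232, 29, 48])]
    [ 0.6221  0.1378 -0.1262] 0.109
bearer_left_top scene [(0.81, [393, 239, 53, 52])]
    [ 0.6237  0.1375 -0.1721] 0.046
bearer_right_top top [(0.75, [312, 243, 25, 52])]
    [ 0.6022 -0.01   -0.1429] 0.076
bearer_right_top scene [(0.81, [336, 267, 48, 60])]
    [ 0.6015 -0.0107 -0.1504] 0.044
wide_board_center top [(0.84, [155, 310, 52, 101])]
    [ 0.4254  0.3793 -0.2627] 0.034
wide_board_center scene [(0.65, [409, 152, 69, 71])]
    [ 0.4254  0.3792 -0.2641] 0.027
narrow_board_center top [(0.72, [442, 314, 31, 98])]
    [ 0.4234 -0.3284  0.1104] 0.036
narrow_board_center scene [(0.82, [166, 293, 87, 82])]
    [ 0.4239 -0.3292  0.1046] 0.041
sticker1_center top [(0.73, [386, 249, 29, 48]), (0.66, [356, 313, 23, 44])]
    [ 0.4255  0.1284 -0.35  ] 1.0
sticker1_center scene [(0.91, [259, 308, 62, 35]), (0.62, [247, 246, 25, 44])]
    [ 0.4255  0.1284 -0.35  ] 1.0
sticker2_center top [(0.86, [256, 311, 14, 54]), (0.51, [201, 167, 129, 94])]
    [ 0.4235 -0.1192 -0.35  ] 1.0
sticker2_center scene [(0.76, [332, 196, 38, 34])]
    [ 0.4235 -0.1192 -0.35  ] 1.0
weight_handle top [(0.67, [312, 308, 16, 26])]
[{'centre': [306.1, 313.5], 'score': 0.62}]
weight_handle scene [(0.8, [288, 218, 30, 44]), (0.46, [246, 243, 24, 44])]
[{'centre': [201.9, 282.6], 'score': 0.79}]
```

Sticker masks got matched by name in the wrong order; I'll pair the masks by position and confirm in a crop. Candidates are the top-view sticks at (255,311) and (355,312), both brown, and (387,248), which is pink and is the decoy.

```bash
python3 - <<'E'
from h import *
C={n:cam(n) for n in('top','scene')}
im=ctrl.get_image('top');cr=im[210:360,220:420,::-1];cv2.imwrite('pics/crop1.png',cv2.resize(cr,None,fx=4,fy=4,interpolation=cv2.INTER_CUBIC))
ims={'top':im,'scene':ctrl.get_image('scene')}
for nm,px in(('A',(255,311)),('B',(355,312))):
    g=unproj(C['top'],px,.02); V=[]
    for cn in C:
        uv=proj(C[cn],g)[0]
        d=[e for t in('sticker1_center',) for e in ctrl.silhouettes(t,cn)]+[e for e in ctrl.silhouettes('sticker2_center',cn)]
        d=[e for e in d if np.hypot(e['box'][0]-uv[0],e['box'][1]-uv[1])<10]
        if not d: print('none');continue
        V.append((C[cn],d[0]['mask'].astype(np.float32)))
        b=min((fit(V[-1:],.12,.02,0,.02,(g[0],g[1],a)) for a in(-.3,0,.3)),key=lambda r:r[1]);print(nm,cn,b[0].round(4),round(b[1],3))
# weight: handle bar triangulation via tip_of at z .07, block fit top
for cn in C:
    e=ctrl.tip_of('weight_handle',cn)[0]['centre'];print(unproj(C[cn],(e[1],e[0]),.07))
for n in('clamp_bar','square_stock','glue_center'):
    e=ctrl.tip_of(n,'top')
    if e: e=e[0]['centre'];print(n,unproj(C['top'],(e[1],e[0]),.085 if n[0]=='g' else .014)[:2])
cr=ims['scene'][170:270,220:360,::-1];cv2.imwrite('pics/crop2.png',cv2.resize(cr,None,fx=5,fy=5,interpolation=cv2.INTER_CUBIC))
E
```

```text
A top [ 0.4278  0.1291 -0.0251] 0.072
A scene [ 0.4252  0.128  -0.0377] 0.072
B top [ 0.4221 -0.119  -0.3368] 0.08
B scene [ 0.4225 -0.1202 -0.346 ] 0.105
[ 0.43866398 -0.01306807  0.07      ]
[ 0.43022133 -0.00973474  0.07      ]
clamp_bar [0.7594217  0.24783552]
square_stock [ 0.78570981 -0.06459182]
glue_center [ 0.66800049 -0.38954224]
```

View pics/crop1.png

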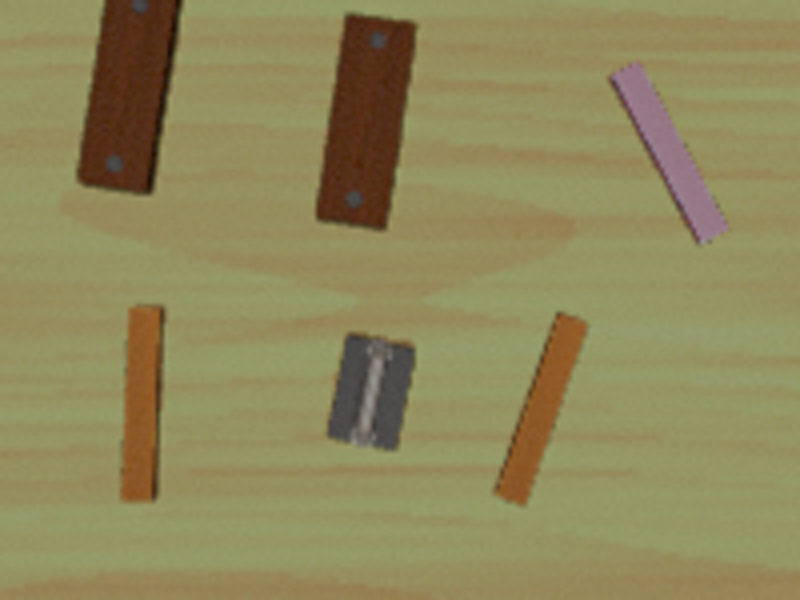

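View pics/crop2.png

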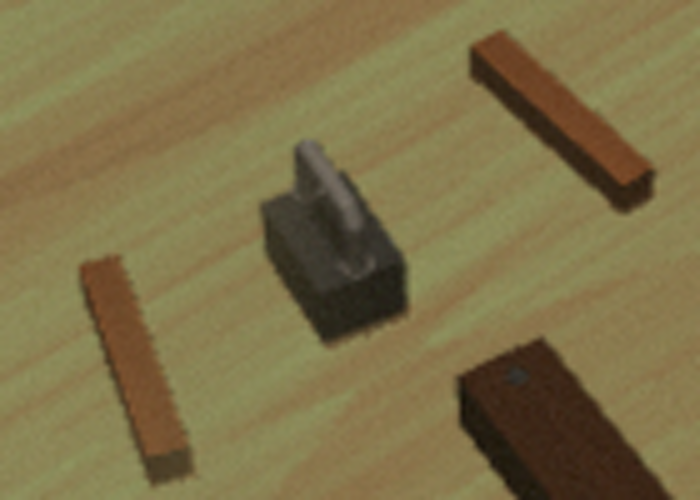

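```bash
cat > go.py <<'E'
import sys
from h import *
def goto(x,y,z,psi):
    o=ctrl.get_obs();Rc=R.from_rotvec(o['tool_rot']).as_matrix()
    d=Rc.T@(np.array([x,y,z])-o['tool_pos'])
    print('t',round(o['t'],2),'pos',o['tool_pos'].round(4),'psi',round(float(np.arctan2(Rc[1,1],Rc[0,1])),3),'q',o['q'].round(2),'open',round(o['opening'],4),'F',np.round(o['contact_force'],1))
    print('shift mm',(d*1000).round(1))
    for k in(0,np.pi):
        ty=np.array([np.cos(psi+k),np.sin(psi+k),0]);tx=np.array([0,0,-1.]);Rt=np.c_[tx,ty,np.cross(tx,ty)]
        print('turn deg',np.degrees(R.from_matrix(Rc.T@Rt).as_rotvec()).round(2))
    # shift if turn of option 0/1 done first
if __name__=='__main__': goto(*[eval(a) for a in sys.argv[1:5]])
E
python3 go.py .4254 .3792 .15 -.263+1.5708
python3 - <<'E'
from h import *
c=cam('top')
def W(px,z): return unproj(c,(px[0]/4+220-.4,px[1]/4+210-.4),z)
for a in [(380,345),(362,440),(370,392)]: print(W(a,.07))
for a in [(348,333),(415,347),(398,450),(328,437)]: print(W(a,.036))
E
```

```text
t 1.8 pos [0.2142 0.5871 0.2313] psi 1.221 q [ 1.1   0.05  1.61 -0.    1.48 -0.12] open 0.0854 F [ 0.3  0.9 -0.1]
shift mm [  81.3 -123.   269.7]
turn deg [-4.97  0.   -0.  ]
turn deg [ 1.7503e+02 -1.0000e-02 -1.0000e-02]
[ 0.46312639 -0.0192398   0.07      ]
[ 0.40657105 -0.00861432  0.07      ]
[ 0.43509268 -0.01331752  0.07      ]
[0.47044628 0.0005408  0.036     ]
[ 0.46195709 -0.04062805  0.036     ]
[ 0.39922912 -0.0302936   0.036     ]
[0.40704565 0.01254707 0.036     ]
```

```bash
python3 -m handwheel '[[0.085,[9,-13.7,30],[-5,0,0]]]' 60; python3 go.py .4254 .3792 .15 -.263+1.5708
```

```text
t: 1.88
tool_pos: [0.2403, 0.5627, 0.223]
tool_rot: [0.205, 1.562, -0.195]
contact_force: [1.5, 0.4, 0.7]
opening: 0.0854
t 1.88 pos [0.2403 0.5627 0.223 ] psi 1.315 q [ 1.04  0.02  1.66  0.    1.46 -0.27] open 0.0854 F [1.5 0.4 0.7]
shift mm [  71.9 -131.3  225.5]
turn deg [ 0.44 -0.06 -0.36]
turn deg [-1.7956e+02  5.6000e-01 -1.0000e-01]
```

Shifts are in metres; that row was clamped harmlessly to one 41.7 mm step. I'll write metres from here on.

```bash
python3 -m handwheel '[[0.085,[0.009,-0.0164,0.0282],[0,0,0]],[0.085,[0.009,-0.0164,0.0282],[0,0,0]],[0.085,[0.009,-0.0164,0.0282],[0,0,0]],[0.085,[0.009,-0.0164,0.0282],[0,0,0]],[0.085,[0.009,-0.0164,0.0282],[0,0,0]],[0.085,[0.009,-0.0164,0.0282],[0,0,0]],[0.085,[0.009,-0.0164,0.0282],[0,0,0]],[0.085,[0.009,-0.0164,0.0282],[0,0,0]],[0.085,[0,0,0],[0,0,0]],[0.085,[0,0,0],[0,0,0]]]' 60; python3 go.py .4254 .3792 .15 -.263+1.5708
python3 - <<'E'
from h import *
im=ctrl.get_image('wrist');cv2.imwrite('pics/w1.png',im[:,:,::-1])
E
```

```text
t: 2.72
tool_pos: [0.4272, 0.3724, 0.1476]
tool_rot: [0.208, 1.562, -0.209]
contact_force: [-0.2, -0.0, 0.1]
opening: 0.0851
t 2.72 pos [0.4272 0.3724 0.1476] psi 1.305 q [ 0.59 -0.02  1.83  0.    1.33 -0.72] open 0.0851 F [-0.2 -0.   0.1]
shift mm [-2.4  6.1 -3.5]
turn deg [-0.15 -0.07  0.05]
turn deg [1.7985e+02 8.0000e-02 1.0000e-01]
```

View pics/w1.png

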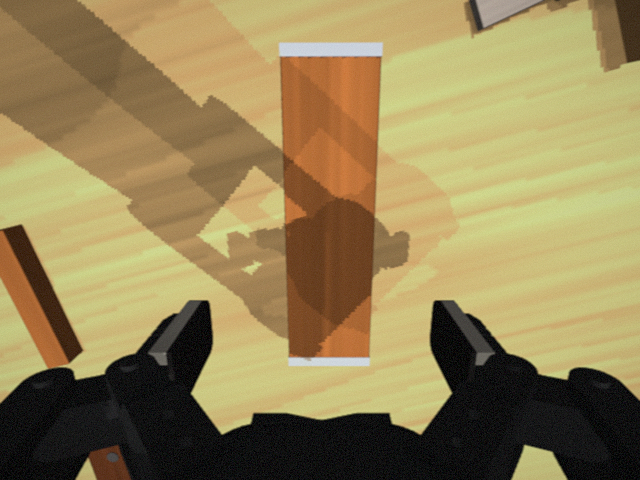

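The wrist picture shows the wide board between the fingers, columns 280-382, with its white ends at rows 48 and 361. It is about 6 mm off centre, which agrees with the computed shift. Now I'll descend.

```bash
python3 -m handwheel '[[0.085,[0.018,0.006,-0.0035],[0,0,0]],[0.085,[0.03,0,0],[0,0,0]],[0.085,[0.03,0,0],[0,0,0]],[0.085,[0.03,0,0],[0,0,0]],[0.085,[0.03,0,0],[0,0,0]],[0.085,[0,0,0],[0,0,0]],[0.085,[0,0,0],[0,0,0]]]' 60; python3 go.py .4254 .3792 .001 -.263+1.5708
```

```text
t: 3.35
tool_pos: [0.4229, 0.3806, 0.0092]
tool_rot: [0.203, 1.564, -0.207]
contact_force: [0.7, 0.2, 0.8]
opening: 0.0846
t 3.35 pos [0.4229 0.3806 0.0092] psi 1.31 q [ 0.6   0.17  1.89  0.    1.09 -0.71] open 0.0846 F [0.7 0.2 0.8]
shift mm [ 8.2 -0.7  2.8]
turn deg [ 0.13 -0.14  0.15]
turn deg [-179.87   -0.23   -0.23]
```

```bash
python3 -m handwheel '[[0.085,[0.007,-0.0007,0.002],[0,0,0]],[0.085,[0,0,0],[0,0,0]],[0.06,[0,0,0],[0,0,0]],[0.06,[0,0,0],[0,0,0]],[0.06,[0,0,0],[0,0,0]],[0.06,[0,0,0],[0,0,0]],[0.06,[0,0,0],[0,0,0]]]' 70; python3 go.py .4254 .3792 .001 -.263+1.5708
```

```text
t: 3.93
tool_pos: [0.4281, 0.3802, 0.0057]
tool_rot: [0.208, 1.558, -0.204]
contact_force: [-0.4, -0.6, 6.6]
opening: 0.0642
t 3.93 pos [0.4281 0.3802 0.0057] psi 1.308 q [ 0.6   0.18  1.89 -0.    1.07 -0.71] open 0.0642 F [-0.4 -0.6  6.6]
shift mm [ 4.7 -1.7 -2.4]
turn deg [ 0.02  0.14 -0.16]
turn deg [-179.98    0.26    0.22]
```

```bash
python3 -m handwheel '[[0.055,[-0.004,0,0],[0,0,0]],[0.055,[-0.01,0,0],[0,0,0]],[0.055,[-0.03,0,0],[0,0,0]],[0.055,[-0.035,0,0],[0,0,0]],[0.055,[-0.035,0,0],[0,0,0]],[0.055,[-0.035,0,0],[0,0,0]],[0.055,[0,0,0],[0,0,0]]]' 70; python3 go.py .6124 .0636 .15 1.428+1.5708
python3 - <<'E'
from h import *
im=ctrl.get_image('wrist');cv2.imwrite('pics/w2.png',im[:,:,::-1])
E
```

```text
t: 4.52
tool_pos: [0.4304, 0.3819, 0.162]
tool_rot: [0.214, 1.55, -0.198]
contact_force: [1.4, 1.3, -0.3]
opening: 0.0638
t 4.52 pos [0.4304 0.3819 0.162 ] psi 1.308 q [ 0.6  -0.02  1.81  0.    1.34 -0.71] open 0.0638 F [ 1.4  1.3 -0.3]
shift mm [  11.6 -260.3  258.2]
turn deg [-9.685e+01  9.700e-01 -2.000e-02]
turn deg [ 8.314e+01 -2.000e-02 -9.400e-01]
```

View pics/w2.png

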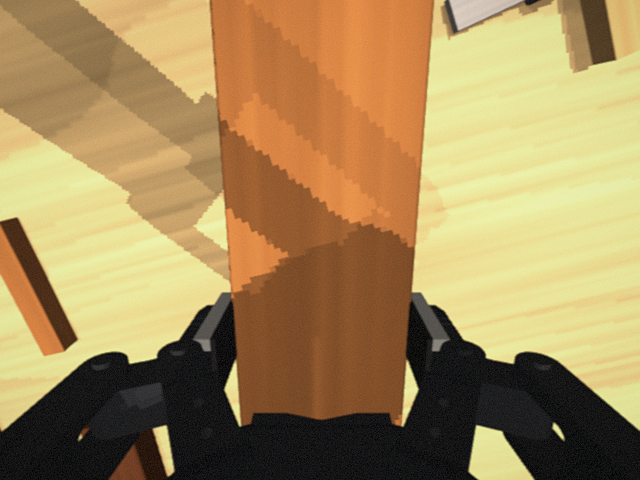

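The board is held square between the pads (columns 235-412). Now I'll carry it and turn it.

```bash
python3 -m handwheel '[[0.055,[0,-0.026,0.0258],[0,0,0]],[0.055,[0,-0.026,0.0258],[0,0,0]],[0.055,[0,-0.026,0.0258],[0,0,0]],[0.055,[0,-0.026,0.0258],[0,0,0]],[0.055,[0,-0.026,0.0258],[0,0,0]],[0.055,[0,-0.026,0.0258],[0,0,0]],[0.055,[0,-0.026,0.0258],[0,0,0]],[0.055,[0,-0.026,0.0258],[0,0,0]],[0.055,[0,-0.026,0.0258],[0,0,0]],[0.055,[0,-0.026,0.0258],[0,0,0]]]'
python3 -m handwheel '[[0.055,[0,0,0],[7,0,0]],[0.055,[0,0,0],[7,0,0]],[0.055,[0,0,0],[7,0,0]],[0.055,[0,0,0],[7,0,0]],[0.055,[0,0,0],[7,0,0]],[0.055,[0,0,0],[7,0,0]],[0.055,[0,0,0],[7,0,0]],[0.055,[0,0,0],[7,0,0]],[0.055,[0,0,0],[7,0,0]],[0.055,[0,0,0],[7,0,0]]]'
python3 -m handwheel '[[0.055,[0,0,0],[7,0,0]],[0.055,[0,0,0],[6.1,0,0]],[0.055,[0,0,0],[0,0,0]],[0.055,[0,0,0],[0,0,0]],[0.055,[0,0,0],[0,0,0]]]'
python3 go.py .6124 .0636 .1 1.428+1.5708
cat > meas.py <<'E'
import sys
from h import *
# usage meas.py name L W z0 z1 x y yaw
n=sys.argv[1];L,W,z0,z1,x,y,a=[float(eval(v)) for v in sys.argv[2:9]]
for cn in('top','scene'):
    c=cam(cn);ctrl.get_image(cn);uv=proj(c,[x,y,(z0+z1)/2])[0]
    d=[e for e in ctrl.silhouettes(n,cn) if np.hypot(e['box'][0]-uv[0],e['box'][1]-uv[1])<25]
    if not d: print(cn,'none');continue
    r=fit([(c,d[0]['mask'].astype(np.float32))],L,W,z0,z1,(x,y,a));print(cn,r[0].round(4),round(r[1],3),d[0]['score'])
E
python3 - <<'E'
from h import *
for n in('wrist','top'):
    im=ctrl.get_image(n);cv2.imwrite(f'pics/{n}3.png',im[:,:,::-1])
E
```

```text
t: 5.4
tool_pos: [0.6074, 0.0594, 0.1502]
tool_rot: [0.206, 1.565, -0.207]
contact_force: [0.9, 0.4, -3.0]
opening: 0.064
t: 6.23
tool_pos: [0.6066, 0.0611, 0.15]
tool_rot: [1.148, 1.249, -1.153]
contact_force: [0.2, -0.4, -2.9]
opening: 0.0642
t: 6.65
tool_pos: [0.6075, 0.0611, 0.1512]
tool_rot: [1.31, 1.141, -1.313]
contact_force: [0.0, 0.6, -3.7]
opening: 0.0641
t 6.65 pos [0.6075 0.0611 0.1512] psi -0.14 q [-0.02  0.08  1.72  0.    1.34  0.12] open 0.0641 F [ 0.   0.6 -3.7]
shift mm [51.2  4.6 -3.2]
turn deg [-1.7983e+02 -1.8000e-01  2.0000e-02]
turn deg [0.17 0.01 0.12]
```

View pics/top3.png

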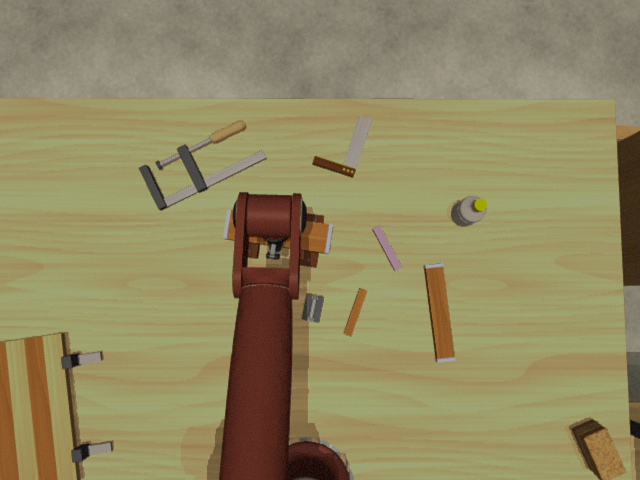

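View pics/wrist3.png

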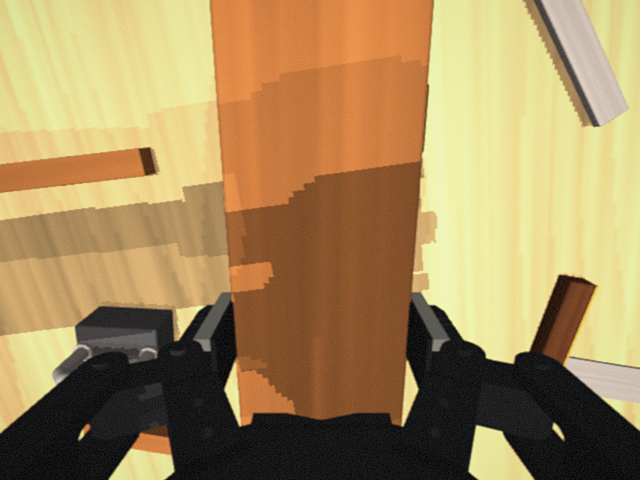

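```bash
python3 - <<'E'
from h import *
c=cam('top')
im=cv2.imread('pics/top3.png');cv2.imwrite('pics/crop3.png',cv2.resize(im[185:275,205:355],None,fx=5,fy=5,interpolation=cv2.INTER_CUBIC))
E
```

```text
(no output)
```

View pics/crop3.png

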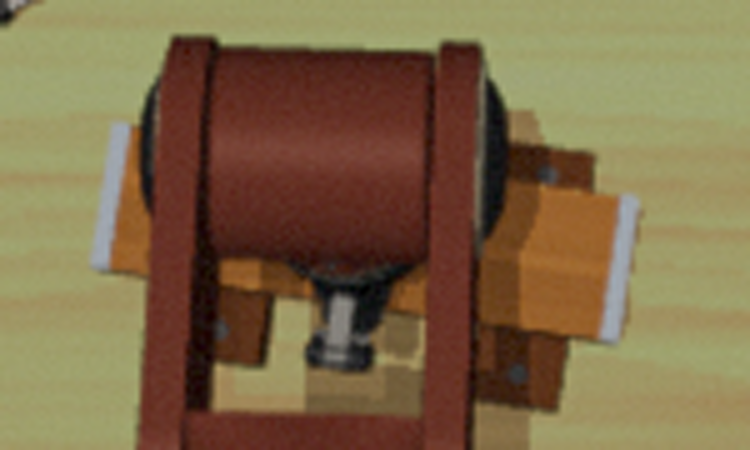

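```bash
python3 - <<'E'
from h import *
c=cam('top')
P=[unproj(c,(u/5+205-.4,v/5+185-.4),.170) for u,v in[(115,125),(92,268),(638,197),(616,342)]]
P=np.array(P);print(P.round(4),P.mean(0),np.linalg.norm(P[0]-P[2]),np.linalg.norm(P[0]-P[1]))
d=(P[0]+P[1]-P[2]-P[3]);print('yaw-90',np.arctan2(d[1],d[0])-np.pi/2)
E
python3 go.py .6124 .0636 .1 1.428+1.5708
```

```text
[[ 0.6571  0.1778  0.17  ]
 [ 0.5921  0.1872  0.17  ]
 [ 0.6248 -0.0589  0.17  ]
 [ 0.5591 -0.049   0.17  ]] [0.60826694 0.06426337 0.17      ] 0.23897634128625847 0.06572386662290587
yaw-90 -0.137126520889705
t 6.75 pos [0.6079 0.0611 0.1518] psi -0.141 q [-0.02  0.08  1.72  0.    1.34  0.12] open 0.0641 F [-0.3  0.4 -2.7]
shift mm [51.8  4.2 -3.1]
turn deg [-1.7988e+02 -9.0000e-02  1.0000e-02]
turn deg [0.12 0.01 0.05]
```

Board ends in the top view give a centre of (.608, .064), sizes of 239 x 65.7 mm and a yaw that matches, so it needs 4 mm along the tool's y. Then I'll lower it.

```bash
python3 -m handwheel '[[0.055,[0.01,0.0042,0],[0,0,0]],[0.055,[0.03,0,0],[0,0,0]],[0.055,[0.03,0,0],[0,0,0]],[0.055,[0.03,0,0],[0,0,0]],[0.055,[0,0,0],[0,0,0]],[0.055,[0,0,0],[0,0,0]],[0.055,[0,0,0],[0,0,0]]]';  python3 go.py .6122 .0605 .040 1.428+1.5708
```

```text
t: 7.33
tool_pos: [0.6135, 0.0605, 0.0536]
tool_rot: [1.314, 1.137, -1.311]
contact_force: [0.6, -0.5, -2.1]
opening: 0.0638
t 7.33 pos [0.6135 0.0605 0.0536] psi -0.142 q [-0.02  0.2   1.76  0.    1.17  0.12] open 0.0638 F [ 0.6 -0.5 -2.1]
shift mm [13.6 -1.3  0.2]
turn deg [-1.7994e+02  1.7000e-01 -2.0000e-02]
turn deg [ 0.05 -0.01 -0.11]
```

```bash
python3 -m handwheel '[[0.055,[0.006,0,0],[0,0,0]],[0.055,[0.004,0,0],[0,0,0]],[0.055,[0,0,0],[0,0,0]]]'; python3 -m handwheel '[[0.055,[0.002,0,0],[0,0,0]],[0.055,[0,0,0],[0,0,0]]]';python3 -m handwheel '[[0.055,[0.002,0,0],[0,0,0]],[0.055,[0,0,0],[0,0,0]]]'
```

```text
t: 7.58
tool_pos: [0.6128, 0.0605, 0.0429]
tool_rot: [1.314, 1.138, -1.312]
contact_force: [0.5, 0.2, -3.4]
opening: 0.0642
t: 7.75
tool_pos: [0.6125, 0.0605, 0.0405]
tool_rot: [1.313, 1.138, -1.313]
contact_force: [-1.1, 0.6, -3.1]
opening: 0.0642
t: 7.92
tool_pos: [0.6129, 0.0605, 0.0398]
tool_rot: [1.313, 1.138, -1.313]
contact_force: [-3.7, -0.1, 3.6]
opening: 0.064
```

Contact: the vertical force flipped to +3.6 N. I'll release and lift.

```bash
python3 -m handwheel '[[0.07,[0,0,0],[0,0,0]],[0.085,[0,0,0],[0,0,0]],[0.085,[0,0,0],[0,0,0]],[0.085,[0,0,0],[0,0,0]],[0.085,[0,0,0],[0,0,0]],[0.085,[-0.02,0,0],[0,0,0]],[0.085,[-0.03,0,0],[0,0,0]],[0.085,[-0.035,0,0],[0,0,0]],[0.085,[-0.035,0,0],[0,0,0]],[0.085,[0,0,0],[0,0,0]]]'; python3 go.py .4265 .1285 .15 -.031+1.5708; python3 meas.py wide_board_center .24 .066 .034 .059 .6124 .0636 1.428
```

```text
t: 8.75
tool_pos: [0.6173, 0.0605, 0.1678]
tool_rot: [1.321, 1.128, -1.301]
contact_force: [0.6, -0.6, 1.4]
opening: 0.0849
t 8.75 pos [0.6173 0.0605 0.1678] psi -0.142 q [-0.02  0.08  1.69  0.    1.35  0.12] open 0.0849 F [ 0.6 -0.6  1.4]
shift mm [  15.  -198.7  -40.3]
turn deg [-96.36   0.63  -0.72]
turn deg [83.64 -0.7  -0.61]
top [0.6131 0.0626 1.4336] 0.585 0.96
scene [0.614  0.0623 1.4364] 0.032 0.63
```

Wide board placed: the scene fit puts it at (.614, .062), within 2 mm. Next is the brown sticker at top-view (255,311).

```bash
python3 -m handwheel '[[0.06,[0,-0.033,-0.0067],[0,0,0]],[0.06,[0,-0.033,-0.0067],[0,0,0]],[0.06,[0,-0.033,-0.0067],[0,0,0]],[0.06,[0,-0.033,-0.0067],[0,0,0]],[0.06,[0,-0.033,-0.0067],[0,0,0]],[0.06,[0,-0.033,-0.0067],[0,0,0]],[0.06,[0,0,0],[-7,0,0]],[0.06,[0,0,0],[-7,0,0]],[0.06,[0,0,0],[-7,0,0]],[0.06,[0,0,0],[-7,0,0]]]'
python3 -m handwheel '[[0.06,[0,0,0],[-7,0,0]],[0.06,[0,0,0],[-7,0,0]],[0.06,[0,0,0],[-7,0,0]],[0.06,[0,0,0],[-7,0,0]],[0.06,[0,0,0],[-7,0,0]],[0.06,[0,0,0],[-7,0,0]],[0.06,[0,0,0],[-7,0,0]],[0.06,[0,0,0],[-7,0,0]],[0.06,[0,0,0],[-7,0,0]],[0.06,[0,0,0],[-5.4,0,0]]]'
python3 -m handwheel '[[0.06,[0,0,0],[0,0,0]],[0.06,[0,0,0],[0,0,0]],[0.06,[0,0,0],[0,0,0]]]'
cat > wfit.py <<'E'
import sys
from h import *
# wrist-camera fit: wfit.py name L W z0 z1 x y yaw tag
n=sys.argv[1];L,W,z0,z1,x,y,a=[float(eval(v)) for v in sys.argv[2:9]];tag=sys.argv[9]
o=ctrl.get_obs();c=cam('wrist',o);im=ctrl.get_image('wrist');uv=proj(c,[x,y,(z0+z1)/2])[0]
d=ctrl.silhouettes(n,'wrist');print([(round(e['score'],2),np.round(e['box']).tolist()) for e in d],uv)
d=[e for e in d if np.hypot(e['box'][0]-uv[0],e['box'][1]-uv[1])<90]
vis=im[:,:,::-1].copy()
if d:
    r=fit([(c,d[0]['mask'].astype(np.float32))],L,W,z0,z1,(x,y,a));print(r[0].round(4),round(r[1],3))
    h=cv2.convexHull(proj(c,box(*r[0],L,W,z0,z1)).astype(np.float32)).astype(int);cv2.polylines(vis,[h],True,(255,0,255),1)
cv2.imwrite(f'pics/{tag}.png',vis)
E
python3 go.py .4265 .1285 .15 -.031+1.5708;python3 wfit.py sticker1_center .12 .02 0 .02 .4265 .1285 -.031 w4
```

```text
t: 9.78
tool_pos: [0.4205, 0.1283, 0.156]
tool_rot: [0.944, 1.359, -0.948]
contact_force: [-0.5, 0.1, 0.3]
opening: 0.0603
t: 10.62
tool_pos: [0.4207, 0.1282, 0.1558]
tool_rot: [0.019, 1.575, -0.02]
contact_force: [-0.5, -0.3, 0.1]
opening: 0.0599
t: 10.87
tool_pos: [0.4214, 0.1283, 0.1571]
tool_rot: [0.025, 1.573, -0.026]
contact_force: [0.0, 0.0, -0.3]
opening: 0.0604
t 10.87 pos [0.4214 0.1283 0.1571] psi 1.538 q [ 0.13 -0.36  2.1  -0.    1.4  -1.41] open 0.0604 F [ 0.   0.  -0.3]
shift mm [7.1 0.4 5.1]
turn deg [-0.08 -0.13  0.02]
turn deg [1.7992e+02 3.0000e-02 2.0000e-01]
[(0.91, [21.0, 232.0, 38.0, 150.0]), (0.65, [8.0, 418.0, 16.0, 34.0])] [323.08790769 227.96875342]
```

View pics/w4.png

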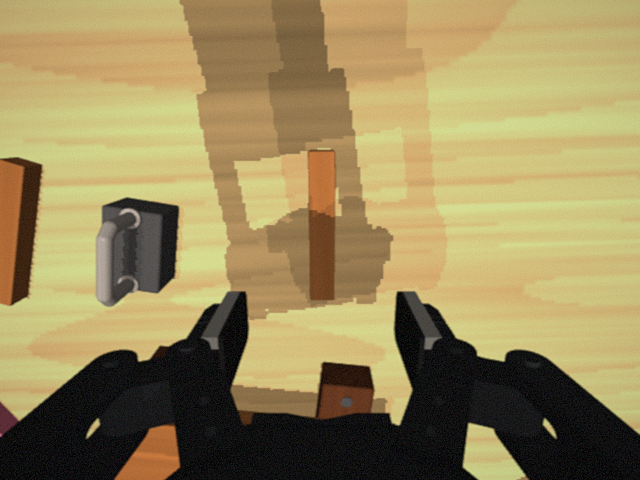

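The wrist picture shows the brown sticker straight ahead between the fingers (columns 308-335, rows 150-300), as predicted at (323,228). Descending.

```bash
python3 -m handwheel '[[0.06,[0.035,0,0.005],[0,0,0]],[0.06,[0.035,0,0],[0,0,0]],[0.06,[0.035,0,0],[0,0,0]],[0.06,[0.03,0,0],[0,0,0]],[0.06,[0.012,0,0],[0,0,0]],[0.06,[0,0,0],[0,0,0]],[0.06,[0,0,0],[0,0,0]]]' 50
python3 go.py .4265 .1285 .004 -.031+1.5708
```

```text
t: 11.55
tool_pos: [0.4266, 0.1281, 0.0109]
tool_rot: [0.024, 1.572, -0.025]
contact_force: [1.1, 0.0, 0.3]
opening: 0.06
t 11.55 pos [0.4266 0.1281 0.0109] psi 1.54 q [ 0.12 -0.13  2.19 -0.    1.08 -1.42] open 0.06 F [1.1 0.  0.3]
shift mm [ 6.9  0.4 -0.1]
turn deg [ 0.   -0.1   0.02]
turn deg [-1.8e+02 -3.0e-02 -1.5e-01]
```

```bash
python3 -m handwheel '[[0.06,[0.005,0,0],[0,0,0]],[0.03,[0,0,0],[0,0,0]],[0.01,[0,0,0],[0,0,0]],[0.01,[0,0,0],[0,0,0]],[0.01,[0,0,0],[0,0,0]],[0.01,[0,0,0],[0,0,0]],[0.01,[0,0,0],[0,0,0]],[0.01,[0,0,0],[0,0,0]]]' 50
python3 go.py .4265 .1285 .004 -.031+1.5708
python3 -m handwheel '[[0.01,[-0.01,0,0],[0,0,0]],[0.01,[-0.035,0,0],[0,0,0]],[0.01,[-0.035,0,0],[0,0,0]],[0.01,[-0.035,0,0],[0,0,0]],[0.01,[-0.035,0,0],[0,0,0]],[0.01,[0,0,0],[0,0,0]],[0.01,[0,0,0],[0,0,0]]]' 50
python3 - <<'E'
from h import *
im=ctrl.get_image('wrist');cv2.imwrite('pics/w5.png',im[:,:,::-1])
E
python3 go.py .6222 .1377 .15 -.143+1.5708
```

```text
t: 12.22
tool_pos: [0.4282, 0.1284, 0.0076]
tool_rot: [0.024, 1.569, -0.024]
contact_force: [-0.8, -0.6, 5.3]
opening: 0.0186
t 12.22 pos [0.4282 0.1284 0.0076] psi 1.54 q [ 0.12 -0.12  2.19 -0.    1.07 -1.42] open 0.0186 F [-0.8 -0.6  5.3]
shift mm [ 3.6  0.1 -1.7]
turn deg [ 0.03  0.12 -0.02]
turn deg [-1.7997e+02  3.0000e-02  1.9000e-01]
t: 12.8
tool_pos: [0.4287, 0.1284, 0.1596]
tool_rot: [0.024, 1.565, -0.023]
contact_force: [0.4, -0.3, 0.1]
opening: 0.0187
t 12.85 pos [0.4272 0.1282 0.1571] psi 1.54 q [ 0.12 -0.34  2.09 -0.    1.39 -1.42] open 0.0183 F [ 0.   0.5 -1. ]
shift mm [  7.4  15.4 194.6]
turn deg [ 6.45  0.09 -0.02]
turn deg [-1.7355e+02  3.0000e-02  1.3000e-01]
```

View pics/w5.png

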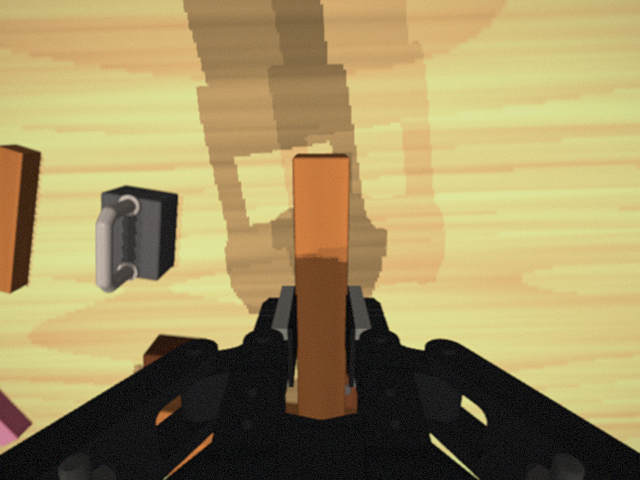

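Sticker held centred in the jaws. Carrying it over the left bearer.

```bash
python3 -m handwheel '[[0.01,[0,0.0026,0.0325],[0,0,0]],[0.01,[0,0.0026,0.0325],[0,0,0]],[0.01,[0,0.0026,0.0325],[0,0,0]],[0.01,[0,0.0026,0.0325],[0,0,0]],[0.01,[0,0.0026,0.0325],[0,0,0]],[0.01,[0,0.0026,0.0325],[0,0,0]],[0.01,[0.01,0,0],[6.4,0,0]],[0.01,[0,0,0],[0,0,0]],[0.01,[0,0,0],[0,0,0]],[0.01,[0,0,0],[0,0,0]]]'
python3 go.py .6232 .1377 .07 -.143+1.5708
python3 - <<'E'
from h import *
im=ctrl.get_image('top');cv2.imwrite('pics/crop5.png',cv2.resize(im[165:285,185:355,::-1],None,fx=4.5,fy=4.5,interpolation=cv2.INTER_CUBIC))
E
```

```text
t: 13.68
tool_pos: [0.6209, 0.1378, 0.1448]
tool_rot: [0.109, 1.571, -0.11]
contact_force: [0.6, -0.0, -0.3]
opening: 0.0187
t 13.68 pos [0.6209 0.1378 0.1448] psi 1.431 q [ 0.1   0.15  1.66  0.    1.34 -1.33] open 0.0187 F [ 0.6 -0.  -0.3]
shift mm [74.8  0.3  2.6]
turn deg [ 0.18 -0.18  0.04]
turn deg [-1.7982e+02 -7.0000e-02 -2.8000e-01]
```

View pics/crop5.png

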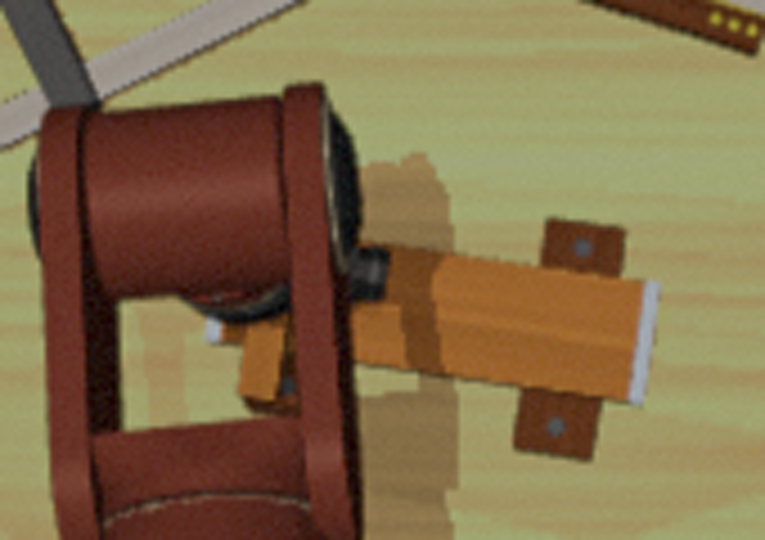

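```bash
python3 -m handwheel '[[0.01,[0.03,0,0.0026],[0,0,0]],[0.01,[0.03,0,0],[0,0,0]],[0.01,[0.009,0,0],[0,0,0]],[0.01,[0,0,0],[0,0,0]],[0.01,[0,0,0],[0,0,0]]]'; python3 -m handwheel '[[0.01,[0.003,0,0],[0,0,0]],[0.01,[0,0,0],[0,0,0]]]';python3 -m handwheel '[[0.01,[0.002,0,0],[0,0,0]],[0.01,[0,0,0],[0,0,0]]]';python3 -m handwheel '[[0.01,[0.002,0,0],[0,0,0]],[0.01,[0,0,0],[0,0,0]]]'
```

```text
t: 14.15
tool_pos: [0.6246, 0.1376, 0.0777]
tool_rot: [0.111, 1.568, -0.111]
contact_force: [0.3, 0.3, -0.2]
opening: 0.0185
t: 14.32
tool_pos: [0.6262, 0.1377, 0.0764]
tool_rot: [0.112, 1.565, -0.111]
contact_force: [0.3, -0.2, -0.6]
opening: 0.0185
t: 14.48
tool_pos: [0.6256, 0.1376, 0.0733]
tool_rot: [0.112, 1.566, -0.111]
contact_force: [-0.1, 0.8, -0.3]
opening: 0.0187
t: 14.65
tool_pos: [0.625, 0.1375, 0.0703]
tool_rot: [0.112, 1.568, -0.112]
contact_force: [0.3, -0.1, -0.3]
opening: 0.0185
```

```bash
python3 -m handwheel '[[0.01,[0.002,0,-0.001],[0,0,0]],[0.01,[0,0,0],[0,0,0]]]';python3 -m handwheel '[[0.01,[0.0015,0,0],[0,0,0]],[0.01,[0,0,0],[0,0,0]]]';python3 -m handwheel '[[0.01,[0.001,0,0],[0,0,0]],[0.01,[0,0,0],[0,0,0]]]'
```

```text
t: 14.82
tool_pos: [0.6236, 0.1376, 0.0678]
tool_rot: [0.111, 1.569, -0.112]
contact_force: [-0.7, -0.4, -1.8]
opening: 0.0185
t: 14.98
tool_pos: [0.6241, 0.1376, 0.0667]
tool_rot: [0.112, 1.568, -0.112]
contact_force: [-0.1, 0.4, -0.8]
opening: 0.0185
t: 15.15
tool_pos: [0.6242, 0.1377, 0.0666]
tool_rot: [0.111, 1.568, -0.112]
contact_force: [-2.7, -1.0, 4.0]
opening: 0.0185
```

Contact at +4 N. I'll release to 40 mm, clear of the board top, and lift.

```bash
python3 -m handwheel '[[0.03,[0,0,0],[0,0,0]],[0.045,[0,0,0],[0,0,0]],[0.045,[0,0,0],[0,0,0]],[0.045,[0,0,0],[0,0,0]],[0.045,[-0.02,0,0],[0,0,0]],[0.045,[-0.035,0,0],[0,0,0]],[0.045,[-0.035,0,0],[0,0,0]],[0.06,[0,0,0],[0,0,0]],[0.06,[0,0,0],[0,0,0]]]'; python3 go.py .4223 -.1196 .15 -.342+1.5708; python3 meas.py wide_board_center .24 .066 .034 .059 .6124 .0636 1.428;python3 meas.py sticker1_center .12 .02 .059 .079 .6223 .1377 -.143
```

```text
t: 15.9
tool_pos: [0.6262, 0.1379, 0.1597]
tool_rot: [0.112, 1.561, -0.111]
contact_force: [-0.6, -0.2, -0.4]
opening: 0.06
t 15.9 pos [0.6262 0.1379 0.1597] psi 1.429 q [ 0.1   0.14  1.64  0.    1.35 -1.33] open 0.06 F [-0.6 -0.2 -0.4]
shift mm [   8.1 -283.8 -165.4]
turn deg [11.45  0.37 -0.13]
turn deg [-168.55    0.19    0.54]
top [0.6126 0.0627 1.4412] 0.317 0.94
scene [0.6138 0.0629 1.4319] 0.138 0.56
top none
scene none
```

```bash
python3 -m handwheel '[[0.06,[0,-0.0284,-0.0165],[0,0,0]],[0.06,[0,-0.0284,-0.0165],[0,0,0]],[0.06,[0,-0.0284,-0.0165],[0,0,0]],[0.06,[0,-0.0284,-0.0165],[0,0,0]],[0.06,[0,-0.0284,-0.0165],[0,0,0]],[0.06,[0,-0.0284,-0.0165],[0,0,0]],[0.06,[0,-0.0284,-0.0165],[0,0,0]],[0.06,[0,-0.0284,-0.0165],[0,0,0]],[0.06,[0,-0.0284,-0.0165],[0,0,0]],[0.06,[0,-0.0284,-0.0165],[0,0,0]]]'
python3 -m handwheel '[[0.06,[0,0,0],[6,0,0]],[0.06,[0,0,0],[5.4,0,0]],[0.06,[0,0,0],[0,0,0]],[0.06,[0,0,0],[0,0,0]],[0.06,[0,0,0],[0,0,0]]]'
python3 go.py .4223 -.1196 .15 -.342+1.5708;python3 wfit.py sticker1_center .12 .02 0 .02 .4223 -.1196 -.342 w6; python3 meas.py sticker1_center .12 .02 .059 .079 .6223 .1377 -.143
python3 - <<'E'
from h import *
im=ctrl.get_image('top');cv2.imwrite('pics/crop6.png',cv2.resize(im[165:345,185:385,::-1],None,fx=4,fy=4,interpolation=cv2.INTER_CUBIC)[:600])
E
```

```text
t: 17.13
tool_pos: [0.4192, -0.1209, 0.1555]
tool_rot: [0.111, 1.568, -0.111]
contact_force: [0.0, -0.7, 1.3]
opening: 0.0598
t: 17.55
tool_pos: [0.4205, -0.1199, 0.1557]
tool_rot: [0.266, 1.555, -0.266]
contact_force: [-0.0, -0.2, 1.3]
opening: 0.06
t 17.55 pos [ 0.4205 -0.1199  0.1557] psi 1.232 q [-0.45 -0.37  2.11  0.    1.4  -1.68] open 0.06 F [-0.  -0.2  1.3]
shift mm [5.7 0.9 1.6]
turn deg [ 0.2  -0.02 -0.  ]
turn deg [-1.798e+02  1.000e-02 -3.000e-02]
[(0.8, [322.0, 223.0, 29.0, 155.0]), (0.71, [286.0, 387.0, 92.0, 60.0])] [323.48127492 223.35514489]
[ 0.4222 -0.1215 -0.3396] 0.031
top none
scene none
```

View pics/w6.png

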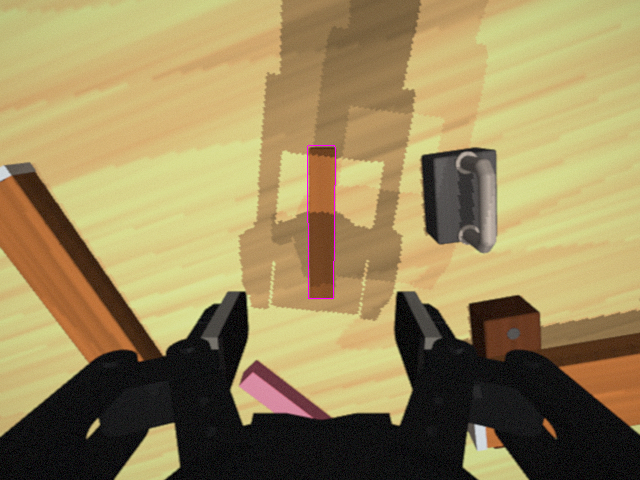

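View pics/crop6.png

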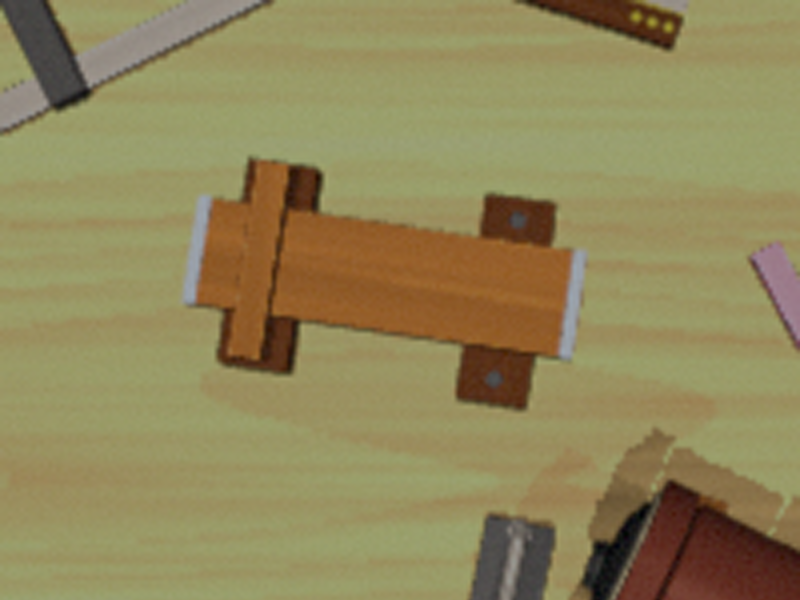

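The wrist picture shows brown sticker B centred (box 308-335, 145-299) with the pink one separate at (285,390). The top view shows the first sticker over the left bearer; I'll measure it.

```bash
python3 - <<'E'
from h import *
c=cam('top')
f=lambda u,v,z: unproj(c,(u/4+185-.4,v/4+165-.4),z)
P=np.array([f(*q,.079) for q in[(251,159),(290,165),(264,361),(227,358)]]);print('st',P.mean(0),P[0]-P[1],P[0]-P[3])
P=np.array([f(*q,.034) for q in[(485,194),(555,204),(527,409),(457,400)]]);print('bR',P.mean(0),np.linalg.norm(P[0]-P[3]),P[0]-P[3])
P=np.array([f(*q,.034) for q in[(248,157),(322,168),(292,374),(218,363)]]);print('bL',P.mean(0))
P=np.array([f(*q,.059) for q in[(203,196),(586,249),(570,359),(186,304)]]);print('wide',P.mean(0))
P=np.array([f(*q,.034) for q in[(517,221),(493,379)]]);print('screws R',P.mean(0))
E
```

```text
st [0.62151838 0.13886526 0.079     ] [0.00361012 0.02361538 0.        ] [ 0.12060789 -0.01283816  0.        ]
bR [ 0.60125301 -0.01014972  0.034     ] 0.1295056957163812 [ 0.12840894 -0.01681875  0.        ]
bL [0.62355946 0.13645646 0.034     ]
wide [0.6137655  0.06286351 0.059     ]
screws R [ 0.60223545 -0.0095176   0.034     ]
```

```bash
python3 -m handwheel '[[0.06,[0.035,0.0,0.001],[0,0,0]],[0.06,[0.035,0,0],[0,0,0]],[0.06,[0.035,0,0],[0,0,0]],[0.06,[0.03,0,0],[0,0,0]],[0.06,[0.012,0,0],[0,0,0]],[0.06,[0,0,0],[0,0,0]],[0.06,[0,0,0],[0,0,0]]]' 50
python3 go.py .4222 -.1205 .006 -.340+1.5708
```

```text
t: 18.48
tool_pos: [0.4211, -0.1202, 0.0084]
tool_rot: [0.268, 1.556, -0.267]
contact_force: [1.1, -0.0, 0.5]
opening: 0.0602
t 18.48 pos [ 0.4211 -0.1202  0.0084] psi 1.23 q [-0.45 -0.14  2.2  -0.    1.08 -1.68] open 0.0602 F [ 1.1 -0.   0.5]
shift mm [2.4 0.1 1.2]
turn deg [-0.05 -0.09 -0.01]
turn deg [ 1.7995e+02 -2.0000e-02  1.5000e-01]
```

```bash
python3 -m handwheel '[[0.03,[0.001,0,0.001],[0,0,0]],[0.01,[0,0,0],[0,0,0]],[0.01,[0,0,0],[0,0,0]],[0.01,[0,0,0],[0,0,0]],[0.01,[0,0,0],[0,0,0]],[0.01,[0,0,0],[0,0,0]],[0.01,[0,0,0],[0,0,0]]]' 50
python3 -m handwheel '[[0.01,[-0.01,0,0],[0,0,0]],[0.01,[-0.035,0,0],[0,0,0]],[0.01,[-0.035,0,0],[0,0,0]],[0.01,[-0.035,0,0],[0,0,0]],[0.01,[-0.035,0,0],[0,0,0]],[0.01,[0,0,0],[0,0,0]],[0.01,[0,0,0],[0,0,0]]]' 50
python3 - <<'E'
from h import *
im=ctrl.get_image('wrist');cv2.imwrite('pics/w7.png',im[:,:,::-1])
E
python3 go.py .6015 -.0103 .14 -.143+1.5708
```

```text
t: 19.07
tool_pos: [0.4238, -0.1215, 0.0096]
tool_rot: [0.267, 1.551, -0.268]
contact_force: [0.3, -0.5, 6.8]
opening: 0.0183
t: 19.65
tool_pos: [0.4239, -0.1215, 0.1613]
tool_rot: [0.266, 1.548, -0.269]
contact_force: [0.1, -0.6, -0.9]
opening: 0.0182
t 19.7 pos [ 0.4226 -0.1209  0.1589] psi 1.23 q [-0.45 -0.36  2.11  0.    1.4  -1.68] open 0.0183 F [ 0.1 -0.9 -0.1]
shift mm [ 19.1 164.  131.6]
turn deg [-11.35   0.11   0.02]
turn deg [ 1.6865e+02  3.0000e-02 -1.7000e-01]
```

View pics/w7.png

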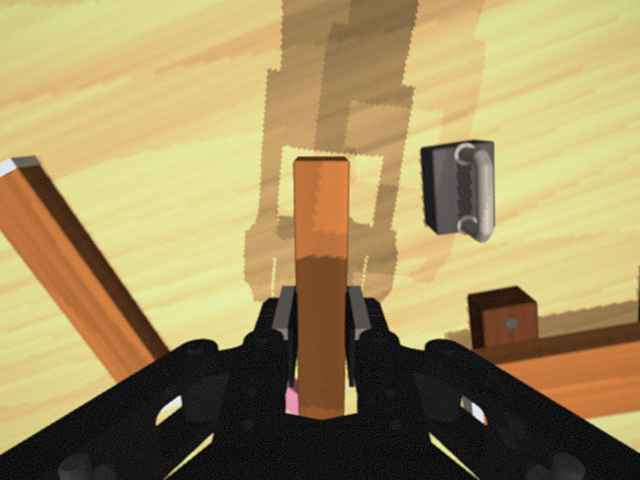

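Second sticker held centred. Carrying it over the right bearer.

```bash
python3 -m handwheel '[[0.01,[0,0.0273,0.0219],[0,0,0]],[0.01,[0,0.0273,0.0219],[0,0,0]],[0.01,[0,0.0273,0.0219],[0,0,0]],[0.01,[0,0.0273,0.0219],[0,0,0]],[0.01,[0,0.0273,0.0219],[0,0,0]],[0.01,[0,0.0273,0.0219],[0,0,0]],[0.01,[0.01,0,0],[-5.7,0,0]],[0.01,[0,0,0],[-5.6,0,0]],[0.01,[0,0,0],[0,0,0]],[0.01,[0,0,0],[0,0,0]]]'
python3 -m handwheel '[[0.01,[0,0,0],[0,0,0]]]'; python3 go.py .6028 -.0105 .068 -.143+1.5708
```

```text
t: 20.53
tool_pos: [0.5997, -0.0101, 0.1456]
tool_rot: [0.115, 1.572, -0.115]
contact_force: [0.0, -0.9, 0.6]
opening: 0.0183
t: 20.62
tool_pos: [0.6002, -0.0105, 0.1468]
tool_rot: [0.115, 1.57, -0.115]
contact_force: [-0.1, 0.7, 0.0]
opening: 0.0183
t 20.62 pos [ 0.6002 -0.0105  0.1468] psi 1.425 q [-0.14  0.06  1.75 -0.    1.33 -1.57] open 0.0183 F [-0.1  0.7  0. ]
shift mm [78.8  0.3  2.7]
turn deg [-0.18 -0.11  0.  ]
turn deg [1.7982e+02 0.0000e+00 1.7000e-01]
```

```bash
python3 -m handwheel '[[0.01,[0.03,0,0.0027],[0,0,0]],[0.01,[0.03,0,0],[0,0,0]],[0.01,[0.012,0,0],[0,0,0]],[0.01,[0,0,0],[0,0,0]],[0.01,[0,0,0],[0,0,0]]]'; python3 -m handwheel '[[0.01,[0.003,0,0],[0,0,0]],[0.01,[0,0,0],[0,0,0]]]';python3 -m handwheel '[[0.01,[0.002,0,0],[0,0,0]],[0.01,[0,0,0],[0,0,0]]]';python3 -m handwheel '[[0.01,[0.0015,0,0],[0,0,0]],[0.01,[0,0,0],[0,0,0]]]'
```

```text
t: 21.03
tool_pos: [0.6031, -0.0109, 0.0755]
tool_rot: [0.114, 1.569, -0.114]
contact_force: [0.1, 0.0, 0.6]
opening: 0.0186
t: 21.2
tool_pos: [0.6049, -0.011, 0.0747]
tool_rot: [0.113, 1.565, -0.113]
contact_force: [0.1, -0.5, -0.8]
opening: 0.0186
t: 21.37
tool_pos: [0.6043, -0.0108, 0.0718]
tool_rot: [0.113, 1.566, -0.113]
contact_force: [-0.3, -0.5, -0.4]
opening: 0.0185
t: 21.53
tool_pos: [0.6037, -0.0108, 0.0694]
tool_rot: [0.113, 1.568, -0.113]
contact_force: [-0.0, 0.2, 0.0]
opening: 0.0185
```

```bash
python3 -m handwheel '[[0.01,[0.0015,0,0],[0,0,0]],[0.01,[0,0,0],[0,0,0]]]';python3 -m handwheel '[[0.01,[0.0012,0,0],[0,0,0]],[0.01,[0,0,0],[0,0,0]]]'
```

```text
t: 21.7
tool_pos: [0.6039, -0.0108, 0.0686]
tool_rot: [0.113, 1.568, -0.113]
contact_force: [-2.5, 0.8, 3.8]
opening: 0.0184
t: 21.87
tool_pos: [0.604, -0.0108, 0.0686]
tool_rot: [0.113, 1.568, -0.113]
contact_force: [-6.0, 0.8, 10.4]
opening: 0.0185
```

```bash
python3 -m handwheel '[[0.03,[-0.001,0,0],[0,0,0]],[0.045,[0,0,0],[0,0,0]],[0.045,[0,0,0],[0,0,0]],[0.045,[0,0,0],[0,0,0]],[0.045,[-0.02,0,0],[0,0,0]],[0.045,[-0.035,0,0],[0,0,0]],[0.045,[-0.035,0,0],[0,0,0]],[0.07,[0,0,0],[0,0,0]],[0.07,[0,0,0],[0,0,0]]]'; python3 go.py .4237 -.3288 .15 .107+1.5708
```

```text
t: 22.62
tool_pos: [0.6057, -0.011, 0.161]
tool_rot: [0.113, 1.562, -0.113]
contact_force: [-0.5, -0.6, -0.7]
opening: 0.0683
t 22.62 pos [ 0.6057 -0.011   0.161 ] psi 1.427 q [-0.14  0.06  1.73  0.    1.35 -1.57] open 0.0683 F [-0.5 -0.6 -0.7]
shift mm [  10.1 -340.6 -134.7]
turn deg [-14.37   0.36   0.04]
turn deg [ 1.6563e+02  6.0000e-02 -5.2000e-01]
```

Both stickers released. Next is the narrow board.

```bash
python3 -m handwheel '[[0.075,[0,-0.031,-0.01225],[0,0,0]],[0.075,[0,-0.031,-0.01225],[0,0,0]],[0.075,[0,-0.031,-0.01225],[0,0,0]],[0.075,[0,-0.031,-0.01225],[0,0,0]],[0.075,[0,-0.031,-0.01225],[0,0,0]],[0.075,[0,-0.031,-0.01225],[0,0,0]],[0.075,[0,-0.031,-0.01225],[0,0,0]],[0.075,[0,-0.031,-0.01225],[0,0,0]],[0.075,[0,-0.031,-0.01225],[0,0,0]],[0.075,[0,-0.031,-0.01225],[0,0,0]]]'
python3 -m handwheel '[[0.075,[0,-0.031,-0.01225],[0,0,0]],[0.075,[0,0,0],[-7,0,0]],[0.075,[0,0,0],[-7,0,0]],[0.075,[0,0,0],[0,0,0]],[0.075,[0,0,0],[0,0,0]],[0.075,[0,0,0],[0,0,0]]]'
python3 go.py .4237 -.3288 .15 .107+1.5708;python3 wfit.py narrow_board_center .24 .044 0 .025 .4237 -.3288 .107 w8
python3 - <<'E'
from h import *
im=ctrl.get_image('top');cv2.imwrite('pics/crop8.png',cv2.resize(im[165:345,185:385,::-1],None,fx=4,fy=4,interpolation=cv2.INTER_CUBIC)[:600])
E
```

```text
t: 23.45
tool_pos: [0.4362, -0.3005, 0.1557]
tool_rot: [0.114, 1.57, -0.112]
contact_force: [0.5, -0.6, -0.2]
opening: 0.0751
t: 23.95
tool_pos: [0.4212, -0.3283, 0.1566]
tool_rot: [-0.076, 1.571, 0.078]
contact_force: [0.2, -0.0, 0.1]
opening: 0.075
t 23.95 pos [ 0.4212 -0.3283  0.1566] psi 1.669 q [-0.8  -0.11  1.9   0.    1.35 -2.47] open 0.075 F [ 0.2 -0.   0.1]
shift mm [ 6.6 -0.8  2.5]
turn deg [-0.49 -0.06 -0.08]
turn deg [ 1.7951e+02 -1.2000e-01  9.0000e-02]
[(0.88, [318.0, 212.0, 68.0, 317.0])] [321.34274416 225.7343265 ]
[ 0.4228 -0.3309  0.1112] 0.023
```

View pics/w8.png

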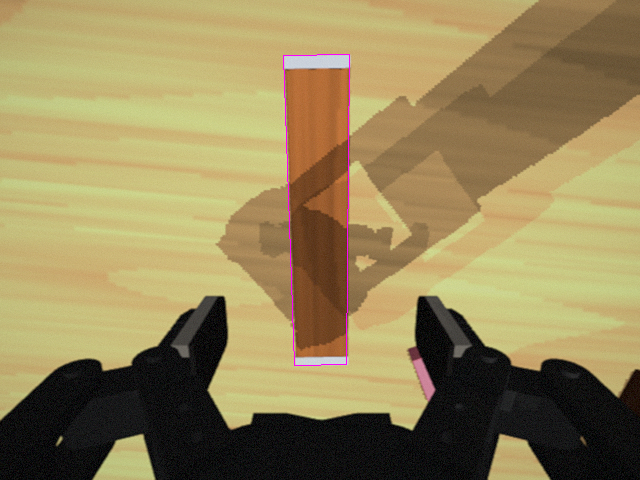

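View pics/crop8.png

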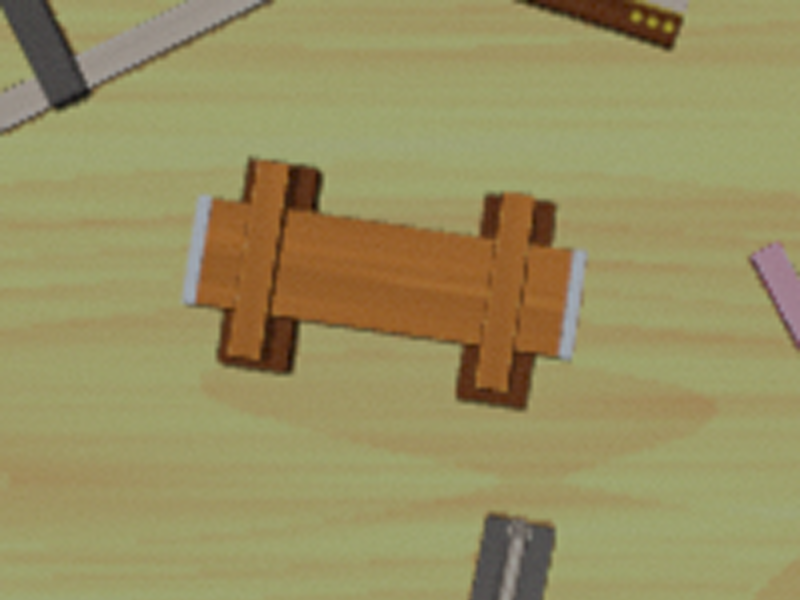

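Both stickers lie over their bearers (crop centres (258,261) and (506,292)), with the board undisturbed. The wrist picture shows the narrow board centred at columns 285-350. Descending.

```bash
python3 go.py .4232 -.3300 .15 .110+1.5708; python3 -m handwheel '[[0.075,[0.035,-0.0015,0.002],[-0.5,0,0]],[0.075,[0.035,0,0],[0,0,0]],[0.075,[0.035,0,0],[0,0,0]],[0.075,[0.03,0,0],[0,0,0]],[0.075,[0.014,0,0],[0,0,0]],[0.075,[0,0,0],[0,0,0]],[0.075,[0,0,0],[0,0,0]]]' 60
python3 go.py .4232 -.3300 .006 .110+1.5708
python3 - <<'E'
from h import *
c=cam('top')
f=lambda u,v,z: unproj(c,(u/4+185-.4,v/4+165-.4),z)
P=np.array([f(*q,.079) for q in[(502,192),(535,197),(509,391),(475,387)]]);print('stR',P.mean(0),P[0]-P[3])
E
```

```text
t 24.1 pos [ 0.4216 -0.3285  0.1573] psi 1.671 q [-0.8  -0.11  1.9  -0.    1.35 -2.47] open 0.0748 F [ 0.2 -1.1 -0.9]
shift mm [ 7.3 -1.7  1.5]
turn deg [-0.57 -0.02 -0.02]
turn deg [ 1.7943e+02 -3.0000e-02  2.0000e-02]
t: 24.68
tool_pos: [0.4233, -0.3296, 0.008]
tool_rot: [-0.085, 1.57, 0.087]
contact_force: [0.6, 0.5, -0.1]
opening: 0.0754
t 24.68 pos [ 0.4233 -0.3296  0.008 ] psi 1.68 q [-0.8   0.1   1.97 -0.    1.08 -2.48] open 0.0754 F [ 0.6  0.5 -0.1]
shift mm [ 2.  -0.4 -0.2]
turn deg [-0.05 -0.06 -0.08]
turn deg [ 1.7995e+02 -1.3000e-01  1.0000e-01]
stR [ 0.60306311 -0.01009137  0.079     ] [ 0.11794148 -0.01582198  0.        ]
```

```bash
python3 -m handwheel '[[0.05,[0.001,0,0],[0,0,0]],[0.035,[0,0,0],[0,0,0]],[0.035,[0,0,0],[0,0,0]],[0.035,[0,0,0],[0,0,0]],[0.035,[0,0,0],[0,0,0]],[0.035,[0,0,0],[0,0,0]],[0.035,[0,0,0],[0,0,0]]]' 70
python3 -m handwheel '[[0.035,[-0.01,0,0],[0,0,0]],[0.035,[-0.035,0,0],[0,0,0]],[0.035,[-0.035,0,0],[0,0,0]],[0.035,[-0.035,0,0],[0,0,0]],[0.035,[-0.035,0,0],[0,0,0]],[0.035,[-0.035,0,0],[0,0,0]],[0.035,[0,0,0],[0,0,0]],[0.035,[0,0,0],[0,0,0]]]' 70
python3 - <<'E'
from h import *
im=ctrl.get_image('wrist');cv2.imwrite('pics/w9.png',im[:,:,::-1])
E
python3 go.py .613 .0630 .19 1.428+1.5708
```

```text
t: 25.27
tool_pos: [0.425, -0.3316, 0.0101]
tool_rot: [-0.088, 1.566, 0.083]
contact_force: [0.5, 0.9, 6.4]
opening: 0.0422
t: 25.93
tool_pos: [0.4245, -0.3312, 0.196]
tool_rot: [-0.089, 1.565, 0.082]
contact_force: [0.1, 0.3, -3.0]
opening: 0.0421
t 25.98 pos [ 0.4235 -0.3301  0.1932] psi 1.68 q [-0.8  -0.13  1.86 -0.    1.42 -2.48] open 0.0423 F [-0.1  0.5 -3.7]
shift mm [  3.  370.2 231.3]
turn deg [-7.556e+01 -1.000e-02  6.000e-02]
turn deg [1.0444e+02 6.0000e-02 1.0000e-02]
```

View pics/w9.png

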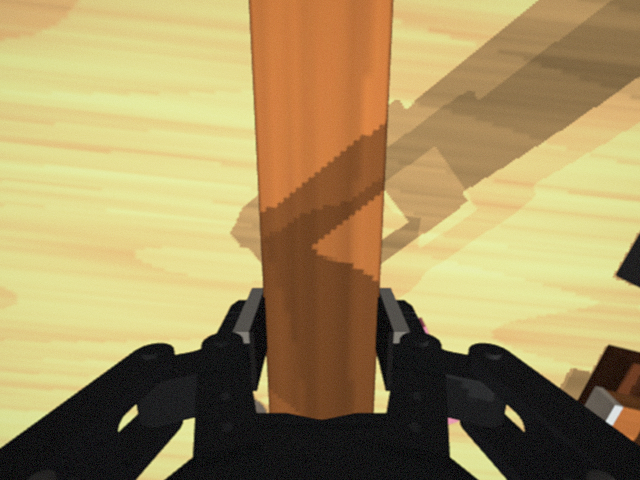

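Narrow board held (columns 267-382). I'll carry it over the stack, then turn it.

```bash
python3 -m handwheel '[[0.035,[0,0.0309,0.0193],[0,0,0]],[0.035,[0,0.0309,0.0193],[0,0,0]],[0.035,[0,0.0309,0.0193],[0,0,0]],[0.035,[0,0.0309,0.0193],[0,0,0]],[0.035,[0,0.0309,0.0193],[0,0,0]],[0.035,[0,0.0309,0.0193],[0,0,0]],[0.035,[0,0.0309,0.0193],[0,0,0]],[0.035,[0,0.0309,0.0193],[0,0,0]],[0.035,[0,0.0309,0.0193],[0,0,0]],[0.035,[0,0.0309,0.0193],[0,0,0]]]'
python3 -m handwheel '[[0.035,[0,0.0309,0.0193],[0,0,0]],[0.035,[0,0.0309,0.0193],[0,0,0]],[0.035,[0,0,0],[7,0,0]],[0.035,[0,0,0],[7,0,0]],[0.035,[0,0,0],[7,0,0]],[0.035,[0,0,0],[7,0,0]],[0.035,[0,0,0],[7,0,0]],[0.035,[0,0,0],[7,0,0]],[0.035,[0,0,0],[7,0,0]],[0.035,[0,0,0],[7,0,0]]]'
python3 -m handwheel '[[0.035,[0,0,0],[7,0,0]],[0.035,[0,0,0],[7,0,0]],[0.035,[0,0,0],[7,0,0]],[0.035,[0,0,0],[7,0,0]],[0.035,[0,0,0],[7,0,0]],[0.035,[0,0,0],[7,0,0]],[0.035,[0,0,0],[6.4,0,0]],[0.035,[0,0,0],[0,0,0]],[0.035,[0,0,0],[0,0,0]],[0.035,[0,0,0],[0,0,0]]]'
python3 go.py .613 .0630 .12 1.428+1.5708
python3 - <<'E'
from h import *
im=ctrl.get_image('top');cv2.imwrite('pics/crop9.png',cv2.resize(im[185:275,205:355,::-1],None,fx=5,fy=5,interpolation=cv2.INTER_CUBIC))
E
```

```text
t: 26.82
tool_pos: [0.5804, 0.0, 0.1893]
tool_rot: [-0.085, 1.575, 0.087]
contact_force: [1.1, -0.4, -3.6]
opening: 0.0424
t: 27.65
tool_pos: [0.6114, 0.0636, 0.189]
tool_rot: [0.681, 1.466, -0.685]
contact_force: [0.3, -0.8, -2.6]
opening: 0.0423
t: 28.48
tool_pos: [0.6125, 0.0636, 0.1909]
tool_rot: [1.31, 1.142, -1.314]
contact_force: [-0.2, -0.2, -1.9]
opening: 0.0422
t 28.48 pos [0.6125 0.0636 0.1909] psi -0.14 q [-0.02  0.06  1.67 -0.    1.41  0.12] open 0.0422 F [-0.2 -0.2 -1.9]
shift mm [70.9  0.8  0.5]
turn deg [-1.7983e+02 -2.6000e-01  4.0000e-02]
turn deg [0.17 0.02 0.17]
```

View pics/crop9.png

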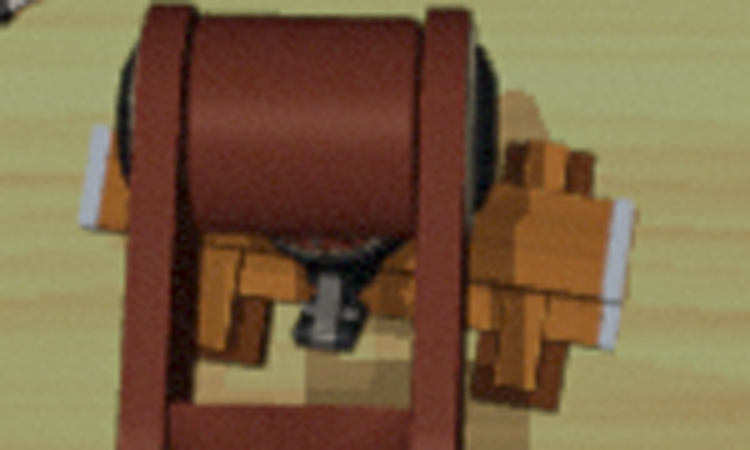

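```bash
python3 - <<'E'
from h import *
c=cam('top')
P=np.array([unproj(c,(u/5+205-.4,v/5+185-.4),.206) for u,v in[(95,125),(78,226),(633,202),(618,300)]])
print(P.mean(0),np.linalg.norm(P[0]-P[2]),np.linalg.norm(P[0]-P[1]));d=P[0]+P[1]-P[2]-P[3];print(np.arctan2(d[1],d[0])-np.pi/2)
E
```

```text
[0.61306093 0.06606293 0.206     ] 0.23944667228438946 0.04528519066904393
-0.13782267473195176
```

Narrow board centre is at (.613, .066) against the wide board's (.613, .063), so it shifts 2.5 mm along the tool's z. Lowering.

```bash
python3 -m handwheel '[[0.035,[0.03,0.0005,0.0025],[0,0,0]],[0.035,[0.03,0,0],[0,0,0]],[0.035,[0.03,0,0],[0,0,0]],[0.035,[0.003,0,0],[0,0,0]],[0.035,[0,0,0],[0,0,0]],[0.035,[0,0,0],[0,0,0]]]'; python3 -m handwheel '[[0.035,[0.003,0,0],[0,0,0]],[0.035,[0,0,0],[0,0,0]]]';python3 -m handwheel '[[0.035,[0.002,0,0],[0,0,0]],[0.035,[0,0,0],[0,0,0]]]'
```

```text
t: 29.03
tool_pos: [0.6142, 0.0611, 0.1008]
tool_rot: [1.313, 1.138, -1.312]
contact_force: [1.0, -0.9, -1.4]
opening: 0.0425
t: 29.2
tool_pos: [0.615, 0.0611, 0.099]
tool_rot: [1.315, 1.136, -1.31]
contact_force: [-0.1, -0.4, -1.9]
opening: 0.042
t: 29.37
tool_pos: [0.614, 0.0611, 0.0955]
tool_rot: [1.314, 1.138, -1.312]
contact_force: [-0.7, 0.8, -2.2]
opening: 0.0423
```

```bash
python3 -m handwheel '[[0.035,[0.003,0,0],[0,0,0]],[0.035,[0,0,0],[0,0,0]]]'; python3 -m handwheel '[[0.035,[0.0015,0,0],[0,0,0]],[0.035,[0,0,0],[0,0,0]]]';python3 -m handwheel '[[0.035,[0.0015,0,0],[0,0,0]],[0.035,[0,0,0],[0,0,0]]]'
```

```text
t: 29.53
tool_pos: [0.6133, 0.0611, 0.0913]
tool_rot: [1.313, 1.139, -1.313]
contact_force: [0.6, -0.1, -2.3]
opening: 0.0421
t: 29.7
tool_pos: [0.6132, 0.0611, 0.0897]
tool_rot: [1.313, 1.139, -1.314]
contact_force: [-0.3, -1.0, -2.6]
opening: 0.0424
t: 29.87
tool_pos: [0.6137, 0.0611, 0.0892]
tool_rot: [1.313, 1.138, -1.313]
contact_force: [-1.4, 0.4, 0.7]
opening: 0.042
```

```bash
python3 -m handwheel '[[0.035,[0.001,0,0],[0,0,0]],[0.035,[0,0,0],[0,0,0]]]'; python3 -m handwheel '[[0.055,[0,0,0],[0,0,0]],[0.07,[0,0,0],[0,0,0]],[0.07,[0,0,0],[0,0,0]],[0.07,[0,0,0],[0,0,0]],[0.07,[-0.02,0,0],[0,0,0]],[0.07,[-0.035,0,0],[0,0,0]],[0.07,[-0.035,0,0],[0,0,0]],[0.07,[-0.01,0,0],[0,0,0]],[0.07,[0,0,0],[0,0,0]]]'; python3 go.py .435 -.0135 .19 -.17+1.5708
```

```text
t: 30.03
tool_pos: [0.6137, 0.0611, 0.0891]
tool_rot: [1.313, 1.139, -1.313]
contact_force: [-3.7, 0.7, 6.0]
opening: 0.0417
t: 30.78
tool_pos: [0.6163, 0.0611, 0.1928]
tool_rot: [1.318, 1.132, -1.306]
contact_force: [0.7, 0.0, 0.4]
opening: 0.0699
t 30.78 pos [0.6163 0.0611 0.1928] psi -0.142 q [-0.02  0.06  1.67  0.    1.4   0.12] open 0.0699 F [0.7 0.  0.4]
shift mm [   1.2 -168.9   99.5]
turn deg [-88.4    0.35  -0.46]
turn deg [91.6  -0.46 -0.35]
```

```bash
python3 -m handwheel '[[0.06,[0,-0.034,0.02],[0,0,0]],[0.06,[0,-0.034,0.02],[0,0,0]],[0.06,[0,-0.034,0.02],[0,0,0]],[0.06,[0,-0.034,0.02],[0,0,0]],[0.06,[0,-0.033,0.02],[0,0,0]],[0.06,[0,0,0],[-7,0,0]],[0.06,[0,0,0],[-7,0,0]],[0.06,[0,0,0],[-7,0,0]],[0.06,[0,0,0],[-7,0,0]],[0.06,[0,0,0],[-7,0,0]]]'
python3 -m handwheel '[[0.06,[0,0,0],[-7,0,0]],[0.06,[0,0,0],[-7,0,0]],[0.06,[0,0,0],[-7,0,0]],[0.06,[0,0,0],[-7,0,0]],[0.06,[0,0,0],[-7,0,0]],[0.06,[0,0,0],[-7,0,0]],[0.06,[0,0,0],[-7,0,0]],[0.06,[0,0,0],[-4.4,0,0]],[0.06,[0,0,0],[0,0,0]],[0.06,[0,0,0],[0,0,0]]]'
python3 go.py .435 -.0135 .19 -.17+1.5708;
python3 - <<'E'
from h import *
o=ctrl.get_obs();c=cam('wrist',o);im=ctrl.get_image('wrist');cv2.imwrite('pics/w10.png',im[:,:,::-1])
print(proj(c,[[.435,-.0135,.07]]))
for e in ctrl.tip_of('weight_handle','wrist'): print(e, unproj(c,e['centre'][::-1],.07))
im=ctrl.get_image('top');cv2.imwrite('pics/crop10.png',cv2.resize(im[165:345,185:385,::-1],None,fx=4,fy=4,interpolation=cv2.INTER_CUBIC)[:600])
E
```

```text
t: 31.62
tool_pos: [0.431, -0.0139, 0.1855]
tool_rot: [0.853, 1.4, -0.854]
contact_force: [-0.3, -1.0, -0.7]
opening: 0.0599
t: 32.45
tool_pos: [0.4313, -0.0138, 0.1859]
tool_rot: [0.135, 1.569, -0.135]
contact_force: [-0.2, -0.7, -0.7]
opening: 0.0603
t 32.45 pos [ 0.4313 -0.0138  0.1859] psi 1.399 q [-0.2  -0.41  2.09  0.    1.46 -1.6 ] open 0.0603 F [-0.2 -0.7 -0.7]
shift mm [-4.1  1.   3.6]
turn deg [-0.12 -0.15 -0.01]
turn deg [ 1.7988e+02 -1.0000e-02  2.4000e-01]
[[323.98558628 236.93210051]]
{'centre': [232.2, 317.4], 'score': 0.96} [ 0.43070855 -0.01755744  0.07      ]
```

View pics/w10.png

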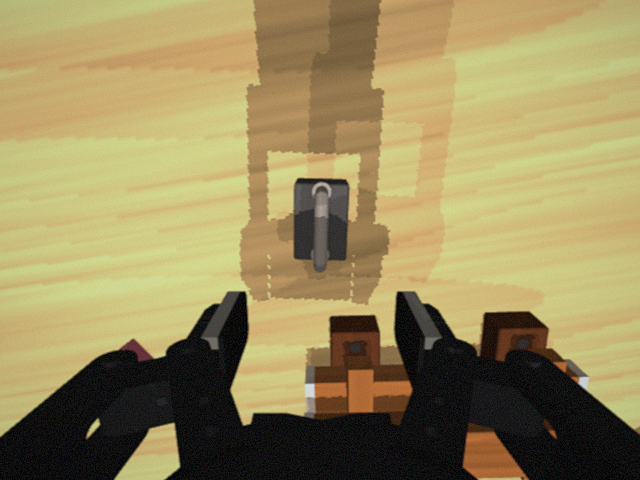

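View pics/crop10.png

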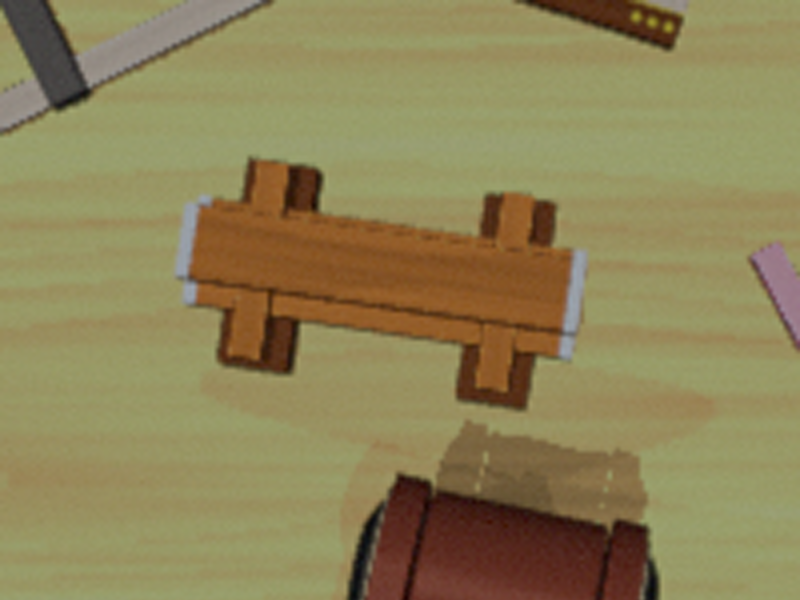

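The wrist picture shows the handle at column 321, rows 190-268, between the jaws. In the top view the narrow board sits across both stickers. I'll measure it and descend on the handle.

```bash
python3 - <<'E'
from h import *
c=cam('top')
P=np.array([unproj(c,(u/4+185-.4,v/4+165-.4),.104) for u,v in[(190,202),(583,250),(577,333),(177,277)]])
print(P.mean(0),np.linalg.norm(P[0]-P[1]),np.linalg.norm(P[0]-P[3]))
E
python3 meas.py narrow_board_center .24 .044 .079 .104 .6133 .063 1.43
python3 -m handwheel '[[0.05,[0.03,0,0.002],[0,0,0]],[0.05,[0.03,0,0],[0,0,0]],[0.05,[0.03,0,0],[0,0,0]],[0.05,[0.03,0,0],[0,0,0]],[0.05,[0.011,0,0],[0,0,0]],[0.05,[0,0,0],[0,0,0]],[0.05,[0,0,0],[0,0,0]]]' 60
python3 go.py .433 -.0145 .049 -.17+1.5708
python3 - <<'E'
from h import *
im=ctrl.get_image('wrist');cv2.imwrite('pics/w11.png',im[:,:,::-1])
E
```

```text
[0.61590354 0.06291203 0.104     ] 0.23479446353198388 0.04527839211775528
top [0.6146 0.0627 1.4358] 0.039 0.82
scene [0.6138 0.0626 1.4417] 0.059 0.97
t: 33.38
tool_pos: [0.4342, -0.0143, 0.0571]
tool_rot: [0.134, 1.567, -0.134]
contact_force: [-0.5, 0.2, 0.3]
opening: 0.0503
t 33.38 pos [ 0.4342 -0.0143  0.0571] psi 1.401 q [-0.2  -0.24  2.19 -0.    1.19 -1.61] open 0.0503 F [-0.5  0.2  0.3]
shift mm [ 8.1 -0.4 -1.2]
turn deg [-0.   -0.01 -0.  ]
turn deg [ 1.8e+02 -0.0e+00  2.0e-02]
```

View pics/w11.png

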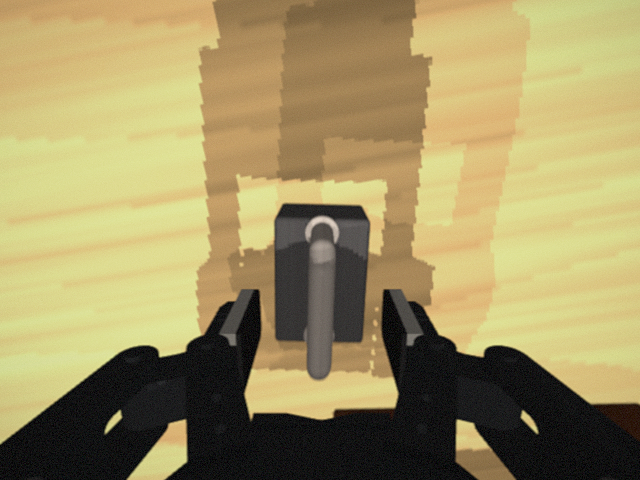

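Narrow board at (.614, .063), matching the wide board. The handle is centred at column 320. I'll close on the bar.

```bash
python3 -m handwheel '[[0.05,[0.006,0,-0.001],[0,0,0]],[0.05,[0,0,0],[0,0,0]],[0.02,[0,0,0],[0,0,0]],[0,[0,0,0],[0,0,0]],[0,[0,0,0],[0,0,0]],[0,[0,0,0],[0,0,0]],[0,[0,0,0],[0,0,0]],[0,[0,0,0],[0,0,0]],[0,[0,0,0],[0,0,0]]]' 100
python3 go.py .433 -.0145 .049 -.17+1.5708
python3 -m handwheel '[[0,[-0.006,0,0],[0,0,0]],[0,[-0.02,0,0],[0,0,0]],[0,[-0.03,0,0],[0,0,0]],[0,[-0.03,0,0],[0,0,0]],[0,[-0.03,0,0],[0,0,0]],[0,[-0.03,0,0],[0,0,0]],[0,[-0.03,0,0],[0,0,0]],[0,[-0.03,0,0],[0,0,0]],[0,[0,0,0],[0,0,0]],[0,[0,0,0],[0,0,0]]]' 100
python3 go.py .6137 .0628 .23 1.432+1.5708
python3 - <<'E'
from h import *
im=ctrl.get_image('wrist');cv2.imwrite('pics/w12.png',im[:,:,::-1])
im=ctrl.get_image('scene');cv2.imwrite('pics/s12.png',im[:,:,::-1])
E
```

```text
t: 34.18
tool_pos: [0.4335, -0.0144, 0.0513]
tool_rot: [0.133, 1.566, -0.134]
contact_force: [-2.1, -0.9, 5.4]
opening: 0.0068
t 34.18 pos [ 0.4335 -0.0144  0.0513] psi 1.401 q [-0.2  -0.24  2.2  -0.    1.18 -1.61] open 0.0068 F [-2.1 -0.9  5.4]
shift mm [ 2.3 -0.2 -0.5]
turn deg [-0.    0.05  0.02]
turn deg [ 1.8e+02  4.0e-02 -8.0e-02]
t: 35.02
tool_pos: [0.4331, -0.014, 0.2562]
tool_rot: [0.134, 1.566, -0.133]
contact_force: [0.5, 0.9, -9.1]
opening: 0.0069
t 35.02 pos [ 0.4331 -0.014   0.2562] psi 1.401 q [-0.2  -0.45  2.    0.    1.58 -1.61] open 0.0069 F [ 0.5  0.9 -9.1]
shift mm [ 26.4 106.3 165. ]
turn deg [-9.178e+01  5.000e-02  3.000e-02]
turn deg [ 8.822e+01  3.000e-02 -5.000e-02]
```

View pics/w12.png

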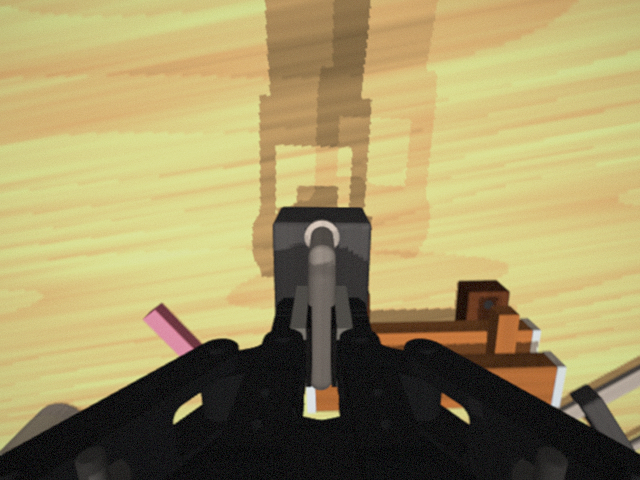

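View pics/s12.png

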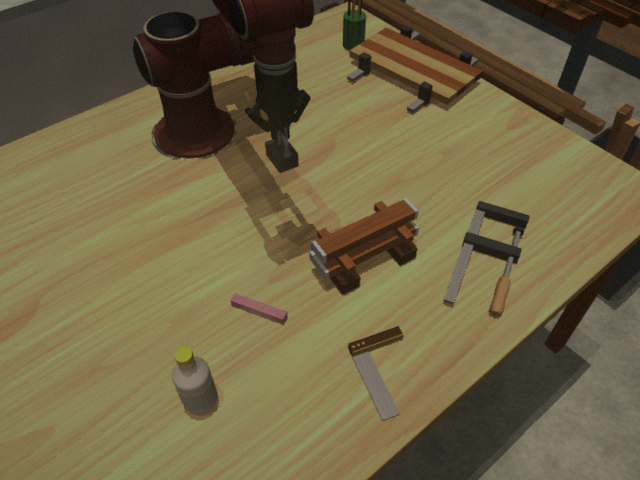

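The weight hangs upright in the jaws with about 9 N at the wrist, and the stack is intact. Moving over the stack and turning it in line with the board.

```bash
python3 -m handwheel '[[0,[0,0.0177,0.0275],[0,0,0]],[0,[0,0.0177,0.0275],[0,0,0]],[0,[0,0.0177,0.0275],[0,0,0]],[0,[0,0.0177,0.0275],[0,0,0]],[0,[0,0.0177,0.0275],[0,0,0]],[0,[0,0.0177,0.0275],[0,0,0]],[0,[0,0,0],[7,0,0]],[0,[0,0,0],[7,0,0]],[0,[0,0,0],[7,0,0]],[0,[0,0,0],[7,0,0]]]'
python3 -m handwheel '[[0,[0,0,0],[7,0,0]],[0,[0,0,0],[7,0,0]],[0,[0,0,0],[7,0,0]],[0,[0,0,0],[7,0,0]],[0,[0,0,0],[7,0,0]],[0,[0,0,0],[7,0,0]],[0,[0,0,0],[7,0,0]],[0,[0,0,0],[7,0,0]],[0,[0,0,0],[4.2,0,0]],[0,[0,0,0],[0,0,0]]]'
python3 -m handwheel '[[0,[0,0,0],[0,0,0]],[0,[0,0,0],[0,0,0]]]'
python3 go.py .6137 .0628 .155 1.432+1.5708
python3 - <<'E'
from h import *
im=ctrl.get_image('scene');cv2.imwrite('pics/s13.png',cv2.resize(im[120:320,260:460,::-1],None,fx=3,fy=3,interpolation=cv2.INTER_CUBIC))
im=ctrl.get_image('wrist');cv2.imwrite('pics/w13.png',im[:,:,::-1])
E
```

```text
t: 35.95
tool_pos: [0.6118, 0.0628, 0.2509]
tool_rot: [0.519, 1.516, -0.523]
contact_force: [-0.5, -0.3, -7.1]
opening: 0.0067
t: 36.78
tool_pos: [0.6117, 0.0627, 0.2516]
tool_rot: [1.308, 1.145, -1.317]
contact_force: [0.8, 0.2, -7.5]
opening: 0.0066
t: 36.95
tool_pos: [0.6127, 0.0626, 0.254]
tool_rot: [1.307, 1.144, -1.312]
contact_force: [0.3, -0.4, -6.8]
opening: 0.0063
t 36.95 pos [0.6127 0.0626 0.254 ] psi -0.137 q [-0.02  0.02  1.61  0.    1.52  0.12] open 0.0063 F [ 0.3 -0.4 -6.8]
shift mm [99.   1.4 -0.4]
turn deg [-1.799e+02 -3.600e-01  4.000e-02]
turn deg [0.1  0.02 0.23]
```

View pics/s13.png

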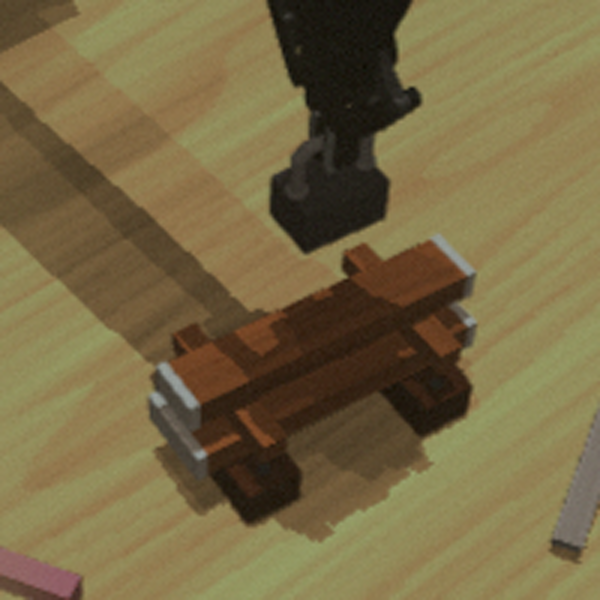

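View pics/w13.png

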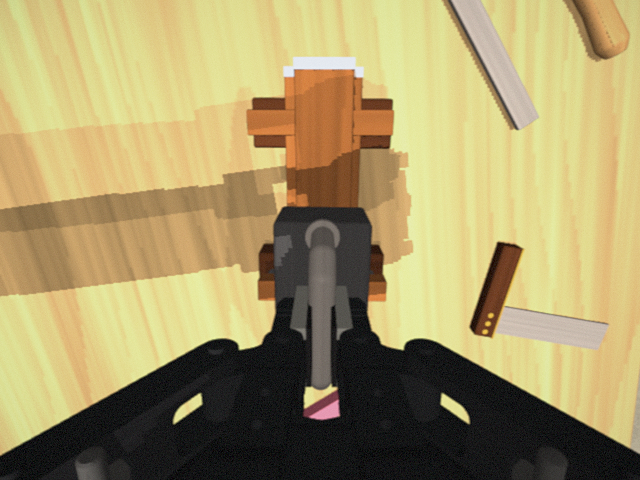

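The weight hangs upright over the board's middle and in line with it. Lowering.

```bash
python3 -m handwheel '[[0,[0.03,0.0014,0],[0,0,0]],[0,[0.03,0,0],[0,0,0]],[0,[0.025,0,0],[0,0,0]],[0,[0.006,0,0],[0,0,0]],[0,[0,0,0],[0,0,0]],[0,[0,0,0],[0,0,0]]]'; python3 -m handwheel '[[0,[0.003,0,0],[0,0,0]],[0,[0,0,0],[0,0,0]]]'; python3 -m handwheel '[[0,[0.002,0,0],[0,0,0]],[0,[0,0,0],[0,0,0]]]'
```

```text
t: 37.55
tool_pos: [0.6155, 0.0624, 0.1665]
tool_rot: [1.311, 1.14, -1.31]
contact_force: [0.4, 0.5, -6.7]
opening: 0.0068
t: 37.72
tool_pos: [0.6165, 0.0624, 0.1651]
tool_rot: [1.313, 1.138, -1.307]
contact_force: [-0.6, 0.4, -7.7]
opening: 0.0066
t: 37.88
tool_pos: [0.6155, 0.0624, 0.1616]
tool_rot: [1.311, 1.139, -1.309]
contact_force: [-0.1, 0.9, -7.2]
opening: 0.0066
```

```bash
python3 -m handwheel '[[0,[0.003,0,0],[0,0,0]],[0,[0,0,0],[0,0,0]]]'; python3 -m handwheel '[[0,[0.0015,0,0],[0,0,0]],[0,[0,0,0],[0,0,0]]]'; python3 -m handwheel '[[0,[0.001,0,0],[0,0,0]],[0,[0,0,0],[0,0,0]]]'
```

```text
t: 38.05
tool_pos: [0.6148, 0.0624, 0.1573]
tool_rot: [1.31, 1.141, -1.311]
contact_force: [-0.4, 0.8, -7.8]
opening: 0.0064
t: 38.22
tool_pos: [0.6148, 0.0624, 0.1557]
tool_rot: [1.31, 1.141, -1.311]
contact_force: [-0.4, 0.5, -7.9]
opening: 0.0066
t: 38.38
tool_pos: [0.6153, 0.0624, 0.1554]
tool_rot: [1.311, 1.14, -1.31]
contact_force: [-0.3, -0.3, -5.2]
opening: 0.0069
```

```bash
python3 -m handwheel '[[0,[0.0012,0,0],[0,0,0]],[0,[0,0,0],[0,0,0]]]'; python3 -m handwheel '[[0,[0.0008,0,0],[0,0,0]],[0,[0,0,0],[0,0,0]]]'
```

```text
t: 38.55
tool_pos: [0.6155, 0.0623, 0.1554]
tool_rot: [1.311, 1.139, -1.31]
contact_force: [-1.8, -0.8, -0.2]
opening: 0.0068
t: 38.72
tool_pos: [0.6159, 0.0623, 0.1554]
tool_rot: [1.312, 1.139, -1.309]
contact_force: [-4.4, -0.9, 5.2]
opening: 0.0069
```

The weight is resting. I'll release, rise straight up, and back away to clear the view.

```bash
python3 -m handwheel '[[0.015,[0,0,0],[0,0,0]],[0.04,[0,0,0],[0,0,0]],[0.04,[0,0,0],[0,0,0]],[0.04,[0,0,0],[0,0,0]],[0.04,[0,0,0],[0,0,0]],[0.04,[-0.02,0,0],[0,0,0]],[0.04,[-0.03,0,0],[0,0,0]],[0.04,[-0.03,0,0],[0,0,0]],[0.04,[0,0,0],[0,0,0]]]'
python3 -m handwheel '[[0.04,[0,-0.03,0],[0,0,0]],[0.04,[0,-0.03,0],[0,0,0]],[0.04,[0,-0.03,0],[0,0,0]],[0.04,[0,-0.03,0],[0,0,0]],[0.04,[0,-0.03,0],[0,0,0]],[0.04,[0,-0.03,0],[0,0,0]],[0.04,[0,0,0],[0,0,0]],[0.04,[0,0,0],[0,0,0]]]'
python3 - <<'E'
from h import *
C={n:cam(n) for n in('top','scene')}
for n,s in(('top',(175,165)),('scene',(260,140))):
    im=ctrl.get_image(n);cv2.imwrite(f'pics/{n}14.png',im[:,:,::-1]);cv2.imwrite(f'pics/{n}14c.png',cv2.resize(im[s[1]:s[1]+150,s[0]:s[0]+190,::-1],None,fx=4,fy=4,interpolation=cv2.INTER_CUBIC))
    for e in ctrl.tip_of('weight_handle',n)[:1]: print(n,e['score'],unproj(C[n],e['centre'][::-1],.174))
for n in('clamp_bar','square_stock','glue_center'):
    e=ctrl.tip_of(n,'top')
    if e: e=e[0]['centre'];print(n,unproj(C['top'],(e[1],e[0]),.085 if n[0]=='g' else .014)[:2])
E
python3 meas.py narrow_board_center .24 .044 .079 .104 .6133 .063 1.43
```

```text
t: 39.47
tool_pos: [0.6185, 0.0624, 0.2411]
tool_rot: [1.317, 1.132, -1.301]
contact_force: [0.7, -0.7, 1.3]
opening: 0.0395
t: 40.13
tool_pos: [0.4363, 0.0875, 0.2333]
tool_rot: [1.311, 1.139, -1.309]
contact_force: [0.4, 0.1, 0.2]
opening: 0.0398
top 0.62 [0.61341176 0.06091939 0.174     ]
scene 0.92 [0.61314904 0.06447083 0.174     ]
clamp_bar [0.75685709 0.24423705]
square_stock [ 0.79266559 -0.0554345 ]
glue_center [ 0.67726913 -0.40132313]
top none
scene [0.6145 0.0628 1.432 ] 0.256 0.96
```

View pics/top14c.png

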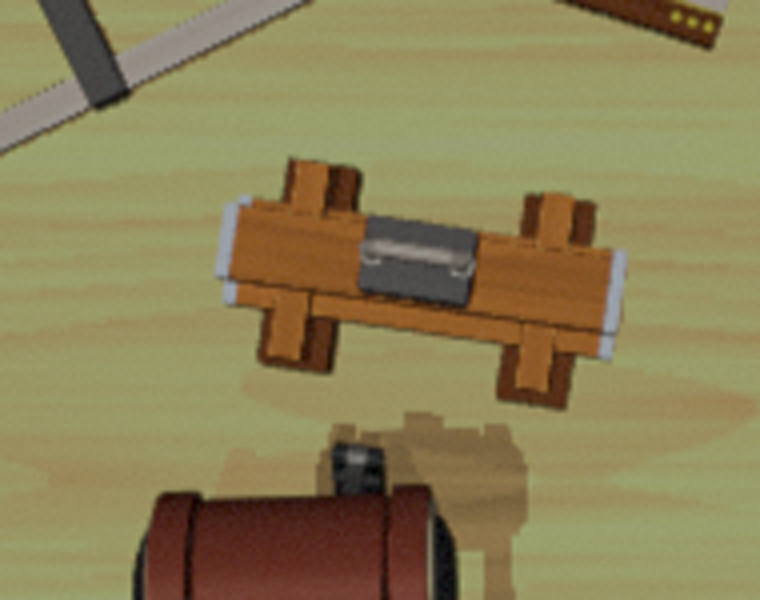

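View pics/scene14c.png

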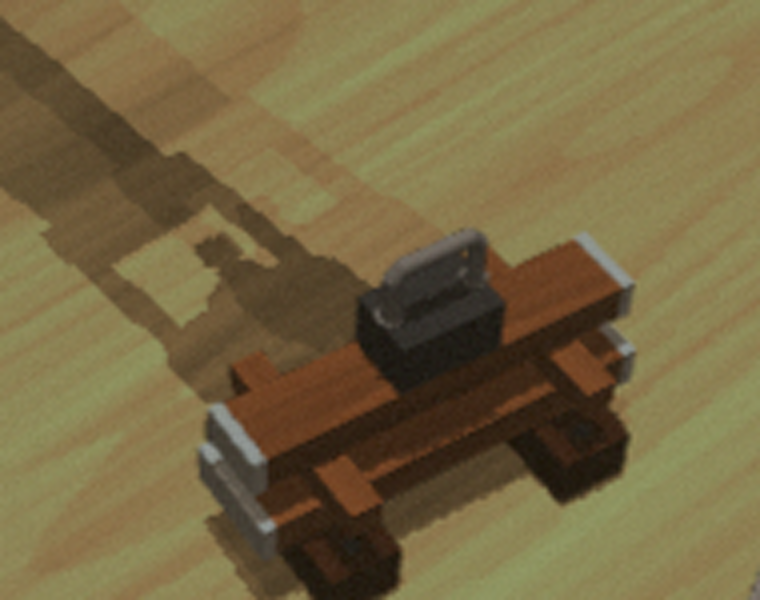

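The stack is complete: the weight is upright at the middle (handle crop (417,253)) and the boards and stickers are aligned. The bystander network points scatter by about 10 mm, so I'll check them by image difference.

```bash
python3 - <<'E'
from h import *
a=cv2.imread('pics/top0.png').astype(int);b=cv2.imread('pics/top14.png').astype(int)
for n,(x0,x1,y0,y1) in dict(clamp=(135,275,115,212),square=(305,375,112,180),glue=(450,492,190,230)).items():
    d=np.abs(a-b).max(2)[y0:y1,x0:x1];print(n,(d>40).sum(),d.mean().round(1))
E
python3 -c "
from station import ctrl
ctrl.finish_job()"
```

```text
clamp 50 5.4
square 0 5.3
glue 0 5.0
the job is handed in; nothing more can be done
```

The stack is built and handed in at about 40.5 s of the 131 s allowed. The wide board lies across both bearers. A brown sticker sits over each bearer, the narrow board rests on the stickers, and the weight stands upright in the middle. The gripper was open and clear of everything when I handed it in.

**Last position checks** (all inside the limits):

| Part | Measured (m) | Target (m) |
|---|---|---|
| Wide board | (0.614, 0.063) | middle between the bearers, (0.612, 0.064) |
| Left sticker | (0.6215, 0.139) | left bearer centre, (0.622, 0.1375) |
| Right sticker | (0.603, -0.010) | right bearer centre, (0.6015, -0.010) |
| Narrow board | (0.614, 0.063) | directly above the wide board |
| Weight handle | (0.613, 0.061–0.064) | middle of the narrow board |

Each of these is the last measurement I took of that part. The wide board and stickers were measured before the parts above them went on, and the final pictures show them undisturbed.

**Checks that failed or disagreed:**
- **Partly hidden parts:** some network fits on these came back empty or poor. That included the stickers after placing and the last top-view fit of the narrow board. For the stickers I measured corners by hand in the top picture instead.
- **Bystanders:** the network points for the square and glue bottle differed by 11–15 mm between looks, and the clamp's by about 4 mm. Comparing the first and last top pictures showed no change at the square or bottle. At the clamp 50 pixels differed; I did not trace the cause, but none of my moves came near it. The pink stick was not touched.
- **First move:** I sent the first row in mm instead of m. It was clamped to one short step in free air and did no harm.

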